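# Flip the drained microplate onto the light pad

## Task

The black microplate has been left wells-down to drain; set it up for reading without gripping it or lifting it off what it stands on, using only the fingertips or the outside of the fingers. Push it squarely up against the front edge of the light pad, tip it up on its long edge and over that edge so that it falls wells-up onto the pad, then push it along the pad until it sits snug in the corner, against both the back strip and the left strip. Leave the vials, the wash bottle and the marker pen where they are.

Things in the scene. Friction and masses are not known exactly. Their poses are not given: they have to be found in the camera images.
- microplate: loose black 96-well plate, square wells, 85.5 mm (its x) by 127.8 mm (its y) by 14.4 mm, about 80 g. Origin: centre of the face with the well openings. z points from that face to the skirt face: up at the start (wells down on the bench, origin at height 0), down when the plate lies wells up (origin then on top). x points about towards the pad at the start
- plate_far (a point): middle of the long skirt edge that faces the light pad at the start, at half the plate's thickness; axes as the plate. The skirt is a 4 mm high flange at the face away from the well openings, standing out 3 mm all round: at the start its outer faces are 10.4 to 14.4 mm above the bench, the walls below set back 3 mm
- plate_near (a point): middle of the opposite long skirt edge, the one nearer the robot at the start, at half the plate's thickness; axes as the plate. A fingertip pressed against this edge while the far edge is against the pad draws it upward by friction, then catches under the skirt
- light_pad: slim aluminium light pad with a white window flush in its top, fixed: 104 mm deep (x, front edge at -52 mm), 196 mm wide (y), top 18 mm above the bench, upright front face down to the bench. Origin: centre of its underside; x from front to back, away from the robot, y to its left, z up. The seated plate has its centre at x = +3.3 mm, y = +28 mm
- pad_front (a point): middle of the top front edge of the light pad, 18 mm above the bench; axes as the pad
- pad_corner (a point): inner corner between the pad's back and left strips, at the level of the pad's top; axes as the pad. The steel strips stand 8 mm above the pad's top: one along the whole back edge (inner face at pad x = +46 mm), one along the left end (inner face at pad y = +92 mm, from x = -25 mm to the back)
- wash_bottle: bystander: grey-white wash bottle with red tip, 52 mm wide, 150 mm high, standing left of the work; origin under its centre
- vial_white: bystander: white vial with black cap, 36 mm wide, 78 mm high, left of the plate; origin under its centre
- vial_brown: bystander: brown vial with black cap, 33 mm wide, 58 mm high, left of the plate; origin under its centre
- marker: bystander: black marker pen, 132 mm long, 14 mm thick, lying behind the light pad; origin under its centre

How it is judged:
By the outcome, as a careful person would: the job done as asked, in the order asked, and still so for the second after the job is handed in, with the robot touching nothing.
It also fails if it takes over 58 s, if anything falls off the work surface, if the arm or the gripper's body presses on something with over 40 N, if the wrist force passes 120 N, or if a joint passes its speed limit or range.

## Robot

A 6-joint arm with a two-finger parallel gripper is mounted at the origin on the work surface; the furniture and walls round the work are solid. World frame = base frame: x ahead of the robot, y to its left, z up, the work surface at z = 0. Lengths are in m, angles in degrees, forces in N, time in s.
With the tool pointing down it reaches from about 0.25 to 0.725 m from the base axis. Payload 9.7 kg.
Tool frame: the origin (TCP) lies midway between the tips of the shut fingers; the grasp point (between the pads) lies 19 mm behind it; z points along the fingers, y is the line along which they close (so a half turn about z gives the same grasp; the last joint's range is limited). The gripper opens to 85 mm and grips with 20 to 120 N. Pads are 22 mm wide; open, the fingers measure 114 mm over their backs; the gripper's body (76 mm by 85 mm) begins 54 mm behind the grasp point. The pads swing forward as they close: fully open they stand 13 mm farther back than shut.
Start: joints at [-74.427, 4.979, 10.078, 95.1, 0, 90], TCP at [0.148, -0.53, 0.191] pointing down, gripper open.
Joint ranges: [-179.16, 179.16], [-48.56, 103.87], [-65.8, 70.77], [-126.05, 130.52], [-82.76, 87.17], [-180, 180]. Speed limits (degrees/s): [127.2, 127.2, 147.25, 180, 180, 180].

## Interface

Orientations are given as [roll, pitch, yaw] about the fixed x, y, z axes, in that order (R = Rz(yaw) Ry(pitch) Rx(roll)).
In Python, from workcell import bot gives the robot as it stands. The module is installed in compiled form; this text tells all that it offers.
- The arm moves only by the tool send_rows, never from a script. Its argument "moves" is one flat list of numbers, 7 for each row, row after row: the shift along the world's x, y, z normalised to -1 to 1, where 1 is 0.025 m, then the turn, a rotation vector about the world's x, y, z normalised to -1 to 1, where 1 is 0.15 rad, then the closure, from -1 (fully open) to 1 (shut), so that 0 is half open. A call has 1 to 8 rows; each row shifts and turns the commanded pose from where the row before left it; what a row does not reach is not made up. A row lasts 1/8 s, in which the tool goes at most 62.5 mm and 10.7 degrees, less where a joint would pass 70% of its speed; a pose out of reach is approached as far as the arm can. A call with a number of a shift or a turn outside -1 to 1 is refused whole. A call with a gripper value outside its range is refused whole. The fingers move at their own pace and stop on an object; "squeeze" is the grip in N (left out, the last holds). Time passes only in rows, so rows that do not move let the fingers close. It gives the time, the measured TCP pose, the force, the opening and the grip force at its end, in the units of the state.
- bot.get_obs(): the state, without advancing time (a new reading comes with each control period).
- bot.camera(name): name is "scene" or "top"; returns a dict with "color" (480x640x3 uint8, red, green, blue), "camera_matrix" (3x3 intrinsics, pixels), "R" (3x3) and "t" (3): a world point X has camera coordinates R X + t. Camera axes: x right, y down, z forward; pixel columns grow to the right and rows downward; lengths in m; the calibration is good to about 2 mm. A picture is of the moment at which its call begins. There is no depth.
- bot.job_done(): hands the job in; it is judged then, once.
Trained networks look in the newest picture that a camera, given by its name, has taken for a name from the list of things; names that differ only in an ending like _2 or _b are one class to them, and where a whole thing is asked for, a point or a joint stands for the part that bears it (a point fixed in the world has none). Each returns a list of dicts, best first, with "p" (0 to 1); they miss things now and then, are a little off and sometimes report something else, mostly with a low value. They report only what shows in the picture. A call takes as long as a camera call.
- bot.boxes_of(camera, query): "extent" ([left, top, right, bottom] in pixels, round what is visible of it).
- bot.trace(camera, query): "region" (480x640 bool, what is visible of it) and "extent" ([left, top, right, bottom] in pixels, round what is visible of it).
- bot.landmark_of(camera, query): "pixel" ([column, row] in pixels: a listed point, or the origin of a listed thing).
The state is a dict: "time": time; "q": joint angles; "qd": joint speeds; "joint_efforts": joint torques, N m; "ee_pos": TCP position; "tcp_rot": TCP orientation; "wrist_force": force on the tool from outside, world axes, zero at the start; "torque": the same for the moment, N m; "opening": finger opening in m; "grasp_force": force on a finger pad.
Only numpy, scipy, OpenCV 4.12 (cv2) and the standard library are available. Lean on these libraries where they do the work, as an engineer would, in place of code of your own. Each camera call takes 0.05 s, during which the arm holds its last target. There are 200 camera calls.

## Working session

There is one attempt and no reset: what is moved stays moved. The work goes in short steps, Python scripts to look and compute and a tool call to move; the robot and the scene stay as the last step left them, time stands still between calls to the robot, and variables do not carry over. Pictures are saved under pics/ and viewed, at most 10 in all, crops included, and the job is handed in when it is done.

Besides the shell and the picture viewer there is one more tool, called after "Call:" as name(argument=value, ...) on one line, values as JSON. send_rows: Moves the arm, as the interface text tells. Its arguments: {"type":"object","properties":{"moves":{"type":"array"},"squeeze":{"type":"number"}},"required":["moves"]}

```bash
mkdir -p pics
cat > h.py <<'E'
import numpy as np, cv2
from workcell import bot
def ray(c,px,z):
    K,R,t=np.array(c["camera_matrix"]),np.array(c["R"]),np.array(c["t"])
    d=R.T@np.linalg.solve(K,[px[0],px[1],1.]); o=-R.T@t
    return o+d*(z-o[2])/d[2]
def proj(c,X):
    p=np.array(c["camera_matrix"])@(np.array(c["R"])@np.array(X,float)+np.array(c["t"])); return p[:2]/p[2]
def save(c,n,crop=None,s=1):
    im=c["color"][:,:,::-1]
    if crop: im=im[crop[1]:crop[3],crop[0]:crop[2]]
    cv2.imwrite("pics/"+n,cv2.resize(im,None,fx=s,fy=s,interpolation=cv2.INTER_CUBIC))
E
python3 - <<'E'
from h import *
np.set_printoptions(precision=4,suppress=True)
Z=dict(microplate=0,plate_far=.0072,plate_near=.0072,light_pad=0,pad_front=.018,pad_corner=.018,wash_bottle=0,vial_white=0,vial_brown=0,marker=0)
for n in("top","scene"):
    c=bot.camera(n); save(c,n+"0.png"); print(n,-np.array(c["R"]).T@c["t"])
    for k,z in Z.items():
        for d in bot.landmark_of(n,k)[:2]: print(k,round(d["p"],2),np.array(d["pixel"]),ray(c,d["pixel"],z))
print(bot.get_obs())
E
```

```text
top [0.4385 0.086  0.8735]
microplate 0.73 [390.8 296. ] [ 0.5122 -0.0724  0.    ]
microplate 0.73 [358.9 197.1] [ 0.7123 -0.0098  0.    ]
plate_far 0.83 [390.5 272.3] [ 0.5579 -0.0711  0.0072]
plate_far 0.59 [254.3 340.8] [0.4211 0.1897 0.0072]
plate_near 0.75 [400.  234.7] [ 0.6339 -0.091   0.0072]
plate_near 0.7 [387.9 313.6] [ 0.4776 -0.065   0.0072]
light_pad 0.96 [399.1 233.2] [ 0.6386 -0.0908  0.    ]
light_pad 0.22 [287.9 345.5] [0.4135 0.126  0.    ]
pad_front 0.84 [395.9 255.8] [ 0.5891 -0.0801  0.018 ]
pad_corner 0.84 [358.4 198. ] [ 0.7048 -0.0068  0.018 ]
pad_corner 0.3 [286.4 346.5] [0.4122 0.1279 0.018 ]
vial_white 0.76 [254.3 340.1] [0.4223 0.1907 0.    ]
vial_white 0.61 [397.7 255.4] [ 0.5932 -0.0872  0.    ]
vial_brown 0.6 [285.5 343.1] [0.4179 0.1307 0.    ]
marker 0.92 [407.5 164.6] [ 0.7849 -0.1107  0.    ]
marker 0.53 [358.9 198.9] [ 0.7085 -0.0098  0.    ]
scene [ 0.7024 -0.8293  0.6525]
microplate 0.56 [265.3 306.1] [ 0.5139 -0.0634  0.    ]
microplate 0.27 [242.2 228.3] [0.4192 0.1883 0.    ]
plate_far 0.89 [289.8 307.8] [ 0.5594 -0.0736  0.0072]
plate_near 0
[... 318 characters left out ...]
]
vial_white 0.94 [244.2 231. ] [0.4257 0.1779 0.    ]
vial_brown 0.75 [232.4 243.9] [0.4116 0.1279 0.    ]
vial_brown 0.27 [266.1 212.3] [0.4586 0.2575 0.    ]
marker 0.55 [422.1 331.1] [ 0.7859 -0.1103  0.    ]
{'time': 1.1, 'q': array([-74.4257,   4.9784,  10.0789,  95.101 ,  -0.0005,  89.9981]), 'qd': array([-0.0186, -0.0061,  0.0698, -0.0063,  0.0674, -0.012 ]), 'joint_efforts': array([ -0.0008, -52.0108,  46.4866,   0.0015,   0.    ,  -0.    ]), 'ee_pos': array([ 0.1477, -0.5298,  0.1914]), 'tcp_rot': array([-179.9995,    0.0005,   15.5762]), 'wrist_force': array([0.0581, 0.1395, 0.2171]), 'torque': array([-0.0174, -0.0487,  0.0405]), 'grasp_force': 0.0, 'opening': 0.08559594805154178}
```

View pics/top0.png

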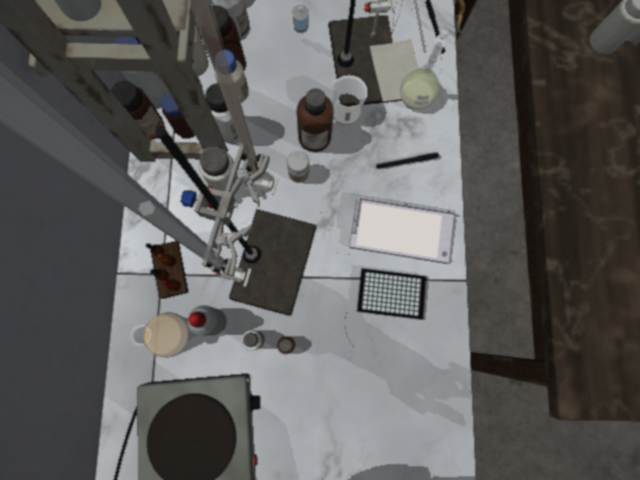

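View pics/scene0.png

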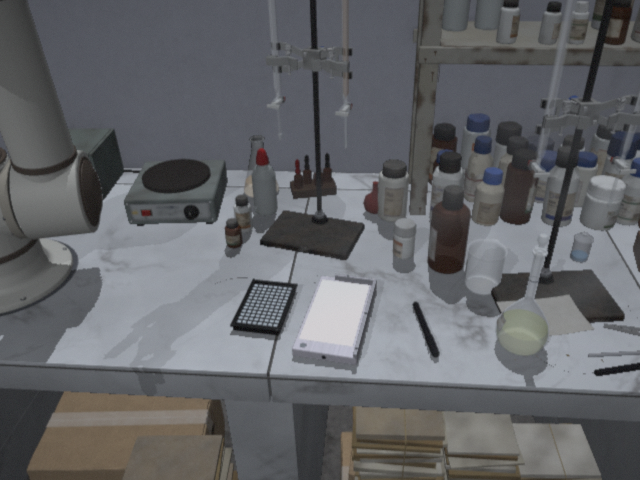

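Run:
```python
from h import *
np.set_printoptions(precision=4,suppress=True)
for n in("top","scene"):
    c=bot.camera(n)
    for k,z in(("microplate",.0144),("light_pad",.018)):
        d=bot.trace(n,k)[0]; m=d["region"].astype(np.uint8)
        cn=max(cv2.findContours(m,0,2)[0],key=cv2.contourArea)
        r=cv2.boxPoints(cv2.minAreaRect(cn)); print(n,k,d["p"],d["extent"])
        if n=="top":
            P=np.array([ray(c,p,z)[:2] for p in cn[:,0]],np.float32)
            print(cv2.minAreaRect(P*1000))
```

```text
top microplate 0.73 [354.8, 267.2, 425.5, 321.0]
((516.803955078125, -70.55577850341797), (129.8081512451172, 87.81383514404297), 83.4430923461914)
top light_pad 0.79 [352.0, 199.6, 456.1, 262.2]
((643.437744140625, -93.69514465332031), (199.341552734375, 110.89185333251953), 82.03963470458984)
scene microplate 0.79 [229.2, 279.1, 298.2, 337.1]
scene light_pad 0.93 [290.7, 274.2, 376.9, 365.8]
```

The top view shows the plate (cols 358-427, rows 268-320) just in front of the pad (cols 350-455, rows 198-262), both yawed about -7°, and the path is clear. Next I'll refine both poses by silhouette fit in both cameras.

```bash
cat >> h.py <<'E'
from scipy.optimize import minimize
BOX=dict(microplate=[(-.04275,.04275,-.0639,.0639,.0104,.0144),(-.03975,.03975,-.0609,.0609,0,.0104)],
 light_pad=[(-.052,.052,-.098,.098,0,.018),(.046,.052,-.098,.098,.018,.026),(-.025,.052,.092,.098,.018,.026)])
# plate lying wells up on the pad
BOX["seated"]=[(-.04275,.04275,-.0639,.0639,.018,.022),(-.03975,.03975,-.0609,.0609,.022,.0324)]
def sil(c,boxes,p):
    m=np.zeros((960,1280),np.uint8); C,S=np.cos(p[2]),np.sin(p[2])
    for b in boxes:
        V=[proj(c,(p[0]+C*x-S*y,p[1]+S*x+C*y,z)) for x in b[:2] for y in b[2:4] for z in b[4:]]
        h=cv2.convexHull((np.array(V,np.float32)*2+.5))
        cv2.fillConvexPoly(m,np.round(h*16).astype(np.int32),255,shift=4,lineType=cv2.LINE_AA)
    return cv2.resize(m,(640,480),interpolation=cv2.INTER_AREA)/255.
def fit(q,p0,box=None,cams=("top","scene")):
    D=[]
    for n in cams:
        c=bot.camera(n); t=bot.trace(n,q)
        if t: D.append((c,t[0]["region"].astype(float),t[0]["p"]))
    def cost(p): return sum(np.abs(sil(c,BOX[box or q],p)-m).sum()/m.sum() for c,m,_ in D)
    r=minimize(cost,p0,method="Nelder-Mead",options=dict(initial_simplex=np.array(p0)+np.array([[0,0,0],[.006,0,0],[0,.006,0],[0,0,.06]]),xatol=1e-5,fatol=1e-5))
    return r.x,r.fun,[d[2] for d in D]
E
python3 - <<'E'
from h import *
for cams in(("top",),("scene",),("top","scene")):
    for q,p in(("microplate",(.515,-.069,-.11)),("light_pad",(.644,-.094,-.14))):
        x,f,pp=fit(q,p,cams=cams); print(q,x[:2].round(4),np.degrees(x[2]).round(2),round(f,3),pp)
E
```

```text
microplate [ 0.5164 -0.0717] -5.87 0.035 [0.72]
light_pad [ 0.6452 -0.0945] -7.96 0.05 [0.58]
microplate [ 0.515 -0.069] -6.3 0.0 []
light_pad [ 0.6429 -0.0896] -7.91 0.049 [0.67]
microplate [ 0.5162 -0.0716] -6.12 0.097 [0.82, 0.61]
light_pad [ 0.6437 -0.0924] -7.65 0.099 [0.9, 0.97]
```

```bash
cat >> h.py <<'E'
from scipy.spatial.transform import Rotation as Ro
PAD=np.array([.644,-.0925]); YAW=np.radians(-7.9)
EX=np.array([np.cos(YAW),np.sin(YAW),0]); EY=np.array([-np.sin(YAW),np.cos(YAW),0])
def pose(X,Y,Z,a,back=.013,half=.011):
    "TCP pose with front tip corner at pad X,Y, height Z, tool tilted a deg forward"
    R=Ro.from_rotvec(-np.radians(a)*EY)*Ro.from_euler("xyz",[180,0,np.degrees(YAW)],degrees=True)
    M=R.as_matrix(); K=np.r_[PAD,0]+X*EX+Y*EY+[0,0,Z]
    return K+back*M[:,2]-half*M[:,0],R
def cur():
    o=bot.get_obs(); return np.array(o["ee_pos"]),Ro.from_euler("xyz",o["tcp_rot"],degrees=True)
def rows(p0,targets,g=-1,dec=3):
    "targets: (pos,R,n); print rows"
    P,R=p0
    for T,RT,n in targets:
        dp=(T-P)/.025/n; dr=(RT*R.inv()).as_rotvec()/.15/n
        print(n,"x",",".join(f"{v:.{dec}f}" for v in np.r_[dp,dr]),",",g)
        P,R=T,RT
def inv(a=None,back=.013,half=.011):
    "front corner now: pad X,Y, Z and tilt"
    P,R=cur(); M=R.as_matrix(); K=P-back*M[:,2]+half*M[:,0]-np.r_[PAD,0]
    return np.r_[K@EX,K@EY,K[2],np.degrees(np.arctan2(M[:,2]@EX,-M[2,2]))]
E
python3 - <<'E'
from h import *
T=pose(-.205,.0037,.05,15); print(T[0],T[1].as_euler("xyz",degrees=True)); rows(cur(),[(*T,20)])
E
```

```text
[ 0.43426247 -0.05966106  0.03459595] [180.  -15.   -7.9]
20 x 0.573,0.940,-0.314,0.006,-0.088,-0.136 , -1
```

Call:
send_rows(moves=[0.573,0.94,-0.314,0.006,-0.088,-0.136,-1,0.573,0.94,-0.314,0.006,-0.088,-0.136,-1,0.573,0.94,-0.314,0.006,-0.088,-0.136,-1,0.573,0.94,-0.314,0.006,-0.088,-0.136,-1,0.573,0.94,-0.314,0.006,-0.088,-0.136,-1,0.573,0.94,-0.314,0.006,-0.088,-0.136,-1,0.573,0.94,-0.314,0.006,-0.088,-0.136,-1,0.573,0.94,-0.314,0.006,-0.088,-0.136,-1])

```text
time: 3.2
ee_pos: [0.2626, -0.341, 0.1284]
tcp_rot: [179.2, -6.0, 6.2]
wrist_force: [0.9, 0.7, 0.4]
opening: 0.0853
grasp_force: 0.0
```

Call:
send_rows(moves=[0.573,0.94,-0.314,0.006,-0.088,-0.136,-1,0.573,0.94,-0.314,0.006,-0.088,-0.136,-1,0.573,0.94,-0.314,0.006,-0.088,-0.136,-1,0.573,0.94,-0.314,0.006,-0.088,-0.136,-1,0.573,0.94,-0.314,0.006,-0.088,-0.136,-1,0.573,0.94,-0.314,0.006,-0.088,-0.136,-1,0.573,0.94,-0.314,0.006,-0.088,-0.136,-1,0.573,0.94,-0.314,0.006,-0.088,-0.136,-1])

```text
time: 4.2
ee_pos: [0.3773, -0.153, 0.0657]
tcp_rot: [179.5, -12.1, -3.2]
wrist_force: [-0.3, 0.1, -0.5]
opening: 0.085
grasp_force: 0.0
```

Call:
send_rows(moves=[0.573,0.94,-0.314,0.006,-0.088,-0.136,-1,0.573,0.94,-0.314,0.006,-0.088,-0.136,-1,0.573,0.94,-0.314,0.006,-0.088,-0.136,-1,0.573,0.94,-0.314,0.006,-0.088,-0.136,-1,0,0,0,0,0,0,-1])

```text
time: 4.82
ee_pos: [0.434, -0.0591, 0.0338]
tcp_rot: [-180.0, -15.0, -7.7]
wrist_force: [-0.5, 1.4, -0.4]
opening: 0.0852
grasp_force: 0.0
```

Run:
```python
from h import *
o=bot.get_obs();print(o["time"],o["ee_pos"],o["tcp_rot"],o["wrist_force"],inv())
c=bot.camera("scene"); save(c,"s1.png",(150,200,350,350),4)
rows(cur(),[(*pose(-.205,.0037,.05,15),1)])
```

```text
4.825 [ 0.43396715 -0.0590669   0.03376318] [-179.97000679  -15.00919659   -7.70009819] [-0.46966968  1.36885712 -0.36548907] [-2.05376680e-01  4.26645092e-03  4.91683878e-02  1.50090083e+01]
1 x 0.014,0.005,0.015,-0.005,0.004,-0.008 , -1
```

View pics/s1.png

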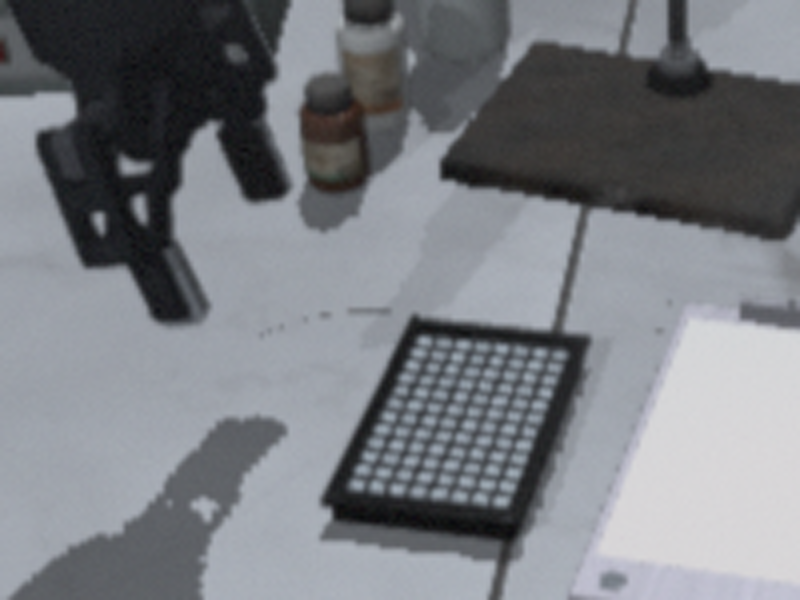

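Both fingers are open with square tips (crop ~(180,315) and (265,195)), clear of the plate and vials. Now descending to probe the bench.

Call:
send_rows(moves=[0,0,-0.8,0,0,0,-1,0,0,-0.8,0,0,0,-1,0,0,0,0,0,0,-1])

```text
time: 5.25
ee_pos: [0.4329, -0.0609, -0.0066]
tcp_rot: [-180.0, -14.9, -8.0]
wrist_force: [-0.3, 1.1, 0.5]
opening: 0.0855
grasp_force: 0.0
```

Call:
send_rows(moves=[0,0,-0.06,0,0,0,-1])

```text
time: 5.38
ee_pos: [0.4345, -0.0609, -0.006]
tcp_rot: [-180.0, -15.1, -8.0]
wrist_force: [0.4, -0.5, 0.7]
opening: 0.0851
grasp_force: 0.0
```

Call:
send_rows(moves=[0,0,-0.06,0,0,0,-1])

```text
time: 5.5
ee_pos: [0.4346, -0.0607, -0.0076]
tcp_rot: [-180.0, -15.1, -7.9]
wrist_force: [0.1, 0.4, -0.1]
opening: 0.0855
grasp_force: 0.0
```

Call:
send_rows(moves=[0,0,-0.04,0,0,0,-1])

```text
time: 5.62
ee_pos: [0.4344, -0.0605, -0.0091]
tcp_rot: [-180.0, -15.1, -7.9]
wrist_force: [0.4, -0.7, -0.4]
opening: 0.0853
grasp_force: 0.0
```

Run:
```python
from h import *
c=bot.camera("scene"); print(inv(),bot.get_obs()["wrist_force"])
save(c,"s2.png",(150,200,350,350),4)
for Y in(-.057,-.0425):
  M=pose(0,0,0,15)[1].as_matrix(); i=inv()
  K=np.r_[PAD,0]+i[0]*EX+(i[1]+Y)*EY+[0,0,i[2]]; print((proj(c,K)-[150,200])*4,(proj(c,K-.022*M[:,0])-[150,200])*4)
```

```text
[-2.04967589e-01  2.90160133e-03  6.00496173e-03  1.50749622e+01] [-0.35731364 -0.47060123 -0.70544518]
[249.54257968 488.88585375] [204.5246351  492.23348098]
[262.56473274 466.64149618] [217.98383087 470.11134012]
```

View pics/s2.png

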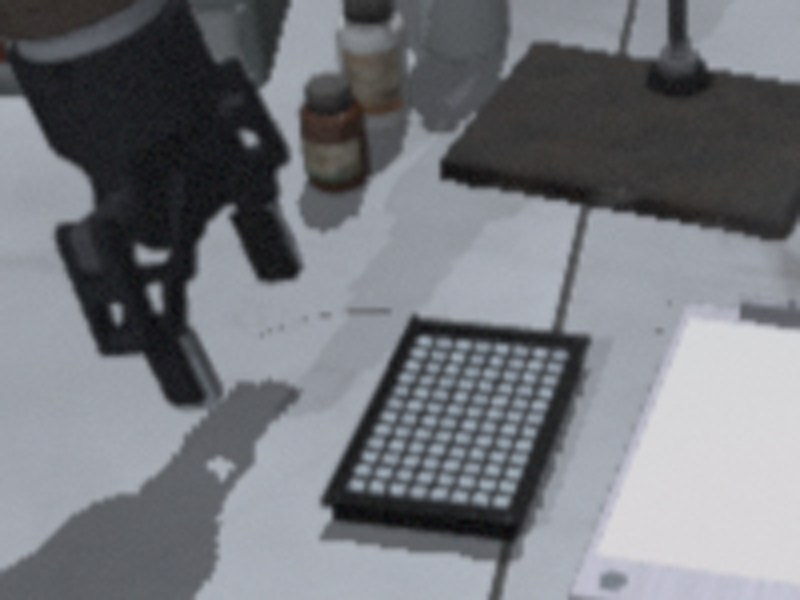

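The tips (crop ~(192,402) and (278,277)) sit higher than I modelled, since the prediction was ~(233,480). I'll fit the real setback.

Run:
```python
from h import *
from scipy.optimize import least_squares
c=bot.camera("scene"); P,R=cur(); M=R.as_matrix(); print(P,proj(c,P))
obs=np.array([(192,402),(278,277)])/4+[150,200]
def f(v): # back, half separation, xoff
    return np.r_[[proj(c,P-v[0]*M[:,2]+v[2]*M[:,0]+s*v[1]*M[:,1])-o for s,o in((1,obs[0]),(-1,obs[1]))]].ravel()
r=least_squares(f,[.013,.05,0]); print(r.x,r.fun)
```

```text
[ 0.43415365 -0.06043826 -0.00945051] [221.94406448 307.26362291]
[ 0.05214218  0.04603842 -0.00400811] [ 0.46786137  0.30130728 -0.50382761 -0.32446989]
```

Call:
send_rows(moves=[0,0,-0.2,0,0,0,-1])

```text
time: 5.85
ee_pos: [0.4344, -0.0604, -0.0143]
tcp_rot: [-180.0, -15.1, -7.9]
wrist_force: [0.5, -0.5, -0.4]
opening: 0.0855
grasp_force: 0.0
```

Call:
send_rows(moves=[0,0,-0.12,0,0,0,-1,0,0,0,0,0,0,-1])

```text
time: 6.1
ee_pos: [0.4338, -0.0603, -0.018]
tcp_rot: [-180.0, -15.0, -7.9]
wrist_force: [-0.4, -0.6, 0.0]
opening: 0.0858
grasp_force: 0.0
```

Call:
send_rows(moves=[0,0,-0.3,0,0,0,-1])

```text
time: 6.22
ee_pos: [0.4346, -0.0605, -0.0248]
tcp_rot: [-180.0, -15.1, -7.9]
wrist_force: [0.8, -0.2, -0.0]
opening: 0.0852
grasp_force: 0.0
```

Call:
send_rows(moves=[0,0,-0.2,0,0,0,-1])

```text
time: 6.35
ee_pos: [0.4339, -0.0604, -0.0307]
tcp_rot: [-180.0, -15.0, -7.9]
wrist_force: [-0.2, 0.4, 0.1]
opening: 0.0855
grasp_force: 0.0
```

Run:
```python
from h import *
o=bot.get_obs();print(o["ee_pos"],o["wrist_force"],o["q"])
c=bot.camera("scene"); save(c,"s3.png",(150,200,350,350),4)
```

```text
[ 0.43389965 -0.06037815 -0.03073344] [-0.20196209  0.40490693  0.10751738] [-7.96365388e+00 -2.71352488e+01 -4.34910708e+01  5.86092621e+01
  5.62030939e-02  1.79943827e+02]
```

View pics/s3.png

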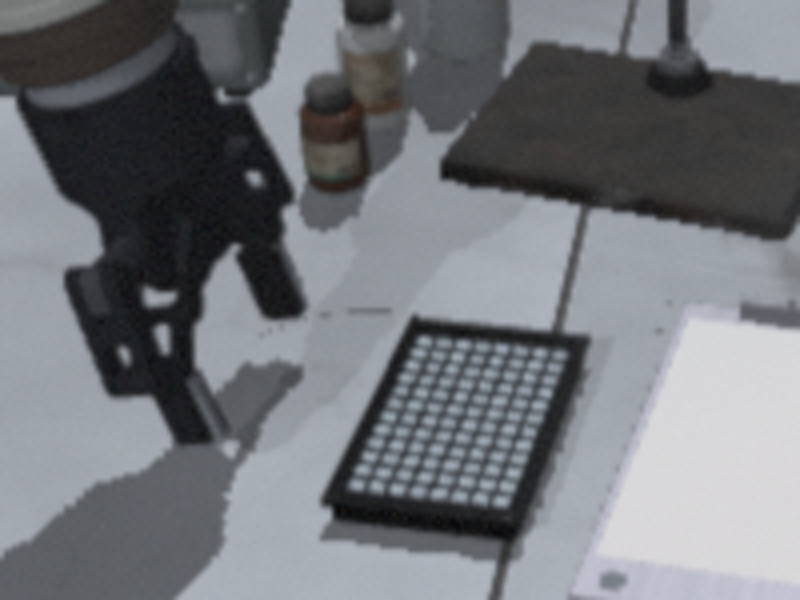

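The tips (crop ~(195,442)) are still clear of the bench. Joint 6 is at 179.94°, right against its limit, so I'll take the half turn back now, raised and pulled away from the plate.

Call:
send_rows(moves=[-0.8,0.11,0.6,-0.2557,0.0355,0.9633,-1,-0.8,0.11,0.6,-0.2557,0.0355,0.9633,-1,0,0,0.2,-0.2557,0.0355,0.9633,-1,0,0,0,-0.2557,0.0355,0.9633,-1,0,0,0,-0.2557,0.0355,0.9633,-1,0,0,0,-0.2557,0.0355,0.9633,-1,0,0,0,-0.2557,0.0355,0.9633,-1,0,0,0,-0.2557,0.0355,0.9633,-1])

```text
time: 7.4
ee_pos: [0.394, -0.0549, 0.0048]
tcp_rot: [166.0, -5.4, 61.6]
wrist_force: [1.0, 0.3, 0.1]
opening: 0.0851
grasp_force: 0.0
```

Call:
send_rows(moves=[0,0,0,-0.2557,0.0355,0.9633,-1,0,0,0,-0.2557,0.0355,0.9633,-1,0,0,0,-0.2557,0.0355,0.9633,-1,0,0,0,-0.2557,0.0355,0.9633,-1,0,0,0,-0.2557,0.0355,0.9633,-1,0,0,0,-0.2557,0.0355,0.9633,-1,0,0,0,-0.2557,0.0355,0.9633,-1,0,0,0,-0.2557,0.0355,0.9633,-1])

```text
time: 8.4
ee_pos: [0.394, -0.0549, 0.0048]
tcp_rot: [169.8, 10.9, 128.5]
wrist_force: [-0.9, 0.6, 0.1]
opening: 0.0855
grasp_force: 0.0
```

Call:
send_rows(moves=[0,0,0,-0.2557,0.0355,0.9633,-1,0,0,0,-0.2557,0.0355,0.9633,-1,0,0,0,-0.2557,0.0355,0.9633,-1,0,0,0,-0.2557,0.0355,0.9633,-1,0,0,0,-0.2557,0.0355,0.9633,-1,0,0,0,0,0,0,-1])

```text
time: 9.15
ee_pos: [0.394, -0.0549, 0.0048]
tcp_rot: [-180.0, 14.9, 172.0]
wrist_force: [-0.1, 0.7, -0.9]
opening: 0.0855
grasp_force: 0.0
```

```bash
cat > e.py <<'E'
# tool turned half round: front corner is on tool -x
import h; from h import *
def pose(X,Y,Z,a,back=.05,half=.011):
    R=Ro.from_rotvec(-np.radians(a)*EY)*Ro.from_euler("xyz",[180,0,np.degrees(YAW)+180],degrees=True)
    M=R.as_matrix(); return np.r_[PAD,0]+X*EX+Y*EY+[0,0,Z]+back*M[:,2]+half*M[:,0],R
def inv(back=.05,half=.011):
    P,R=cur(); M=R.as_matrix(); K=P-back*M[:,2]-half*M[:,0]-np.r_[PAD,0]
    return np.r_[K@EX,K@EY,K[2],np.degrees(np.arctan2(M[:,2]@EX,-M[2,2]))]
E
python3 - <<'E'
from e import *
o=bot.get_obs();print(o["time"],o["ee_pos"],o["tcp_rot"],o["wrist_force"],o["q"],inv())
rows(cur(),[(*pose(-.205,.0037,.025,15),3)])
E
```

```text
9.15 [ 0.39402651 -0.05491492  0.00477138] [-179.97667373   14.9429754   172.02782627] [-0.05342224  0.71703905 -0.91070525] [-7.89984439e+00 -3.50366500e+01 -4.40769638e+01  6.60167506e+01
 -4.19769134e-02  6.98833903e-02] [-2.55031806e-01  2.89409397e-03  5.59169592e-02  1.49429357e+01]
3 x 0.663,-0.081,-0.412,0.001,-0.002,0.003 , -1
```

Call:
send_rows(moves=[0.66,-0.08,-0.41,0,0,0,-1,0.66,-0.08,-0.41,0,0,0,-1,0.66,-0.08,-0.41,0,0,0,-1,0,0,0,0,0,0,-1])

```text
time: 9.65
ee_pos: [0.4433, -0.0609, -0.0268]
tcp_rot: [180.0, 14.8, 171.9]
wrist_force: [-0.4, -0.2, 0.4]
opening: 0.0855
grasp_force: 0.0
```

Call:
send_rows(moves=[0,0,-0.2,0,0,0,-1])

```text
time: 9.78
ee_pos: [0.4434, -0.0609, -0.0306]
tcp_rot: [-180.0, 15.0, 172.0]
wrist_force: [0.2, 0.7, 0.9]
opening: 0.0852
grasp_force: 0.0
```

Call:
send_rows(moves=[0,0,-0.2,0,0,0,-1])

```text
time: 9.9
ee_pos: [0.4434, -0.0609, -0.0358]
tcp_rot: [-180.0, 15.0, 172.0]
wrist_force: [-0.2, -0.4, -0.5]
opening: 0.0856
grasp_force: 0.0
```

Call:
send_rows(moves=[0,0,-0.1,0,0,0,-1])

```text
time: 10.02
ee_pos: [0.4433, -0.0609, -0.0386]
tcp_rot: [-180.0, 15.0, 172.1]
wrist_force: [-1.2, 0.5, 1.0]
opening: 0.0854
grasp_force: 0.0
```

Call:
send_rows(moves=[0,0,-0.1,0,0,0,-1])

```text
time: 10.15
ee_pos: [0.4435, -0.0609, -0.0409]
tcp_rot: [-180.0, 15.0, 172.1]
wrist_force: [0.7, 0.0, 0.0]
opening: 0.0857
grasp_force: 0.0
```

Run:
```python
from e import *
c=bot.camera("scene")
print(inv()); save(c,"s4.png",(190,220,290,295),8)
```

```text
[-2.05317676e-01  3.75717311e-03  9.95936269e-03  1.49438013e+01]
```

View pics/s4.png

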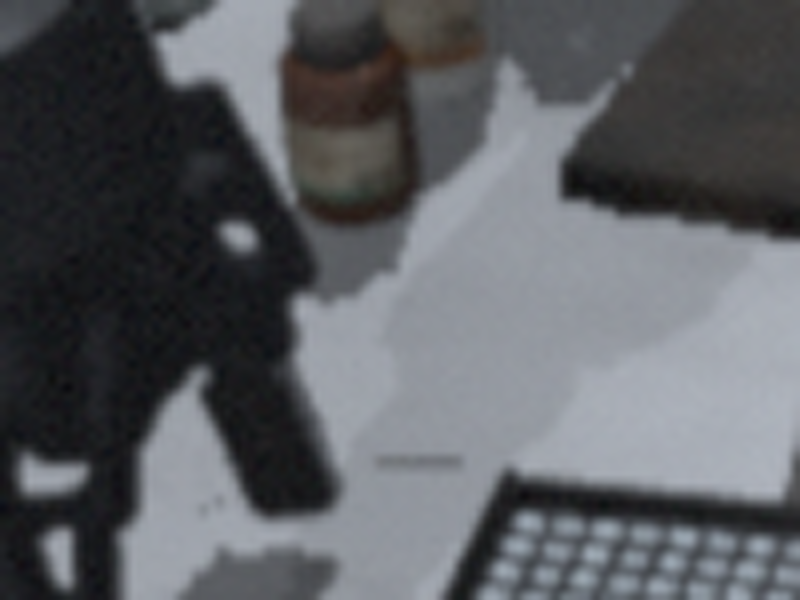

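The left fingertip (crop ~(300,510)) is close above its shadow, so contact is still a few mm down.

Call:
send_rows(moves=[0,0,-0.1,0,0,0,-1])

```text
time: 10.32
ee_pos: [0.4437, -0.0609, -0.0433]
tcp_rot: [-180.0, 15.0, 172.1]
wrist_force: [-0.4, -0.4, 0.0]
opening: 0.0854
grasp_force: 0.0
```

Call:
send_rows(moves=[0,0,-0.1,0,0,0,-1])

```text
time: 10.45
ee_pos: [0.4436, -0.0609, -0.0459]
tcp_rot: [-180.0, 15.0, 172.1]
wrist_force: [0.3, 0.9, -0.5]
opening: 0.0855
grasp_force: 0.0
```

Call:
send_rows(moves=[0,0,-0.1,0,0,0,-1])

```text
time: 10.58
ee_pos: [0.4436, -0.0609, -0.0485]
tcp_rot: [-180.0, 15.0, 172.1]
wrist_force: [-0.6, 0.4, 0.4]
opening: 0.0854
grasp_force: 0.0
```

Call:
send_rows(moves=[0,0,-0.05,0,0,0,-1])

```text
time: 10.7
ee_pos: [0.4437, -0.0609, -0.0495]
tcp_rot: [-180.0, 15.0, 172.1]
wrist_force: [-5.0, 0.8, 9.9]
opening: 0.0855
grasp_force: 4.7
```

```bash
sed -i 's/back=.05,/back=.0535,/g' e.py
python3 - <<'E'
from e import *
print(inv()); rows(cur(),[(*pose(-.205,.004,.0069,15),1),(*pose(-.175,.004,.0069,15),2),(*pose(-.145,.004,.0069,15),4)])
E
```

```text
[-2.05949675e-01  3.78763632e-03  5.01248880e-03  1.49599659e+01]
1 x 0.040,0.004,0.076,0.003,-0.005,0.002 , -1
2 x 0.594,-0.082,0.000,0.000,0.000,0.000 , -1
4 x 0.297,-0.041,0.000,0.000,0.000,0.000 , -1
```

Call:
send_rows(moves=[0,0,0.06,0,0,0,-1,0.6,-0.083,0,0,0,0,-1,0.6,-0.083,0,0,0,0,-1,0.3,-0.042,0,0,0,0,-1,0.3,-0.042,0,0,0,0,-1,0.3,-0.042,0,0,0,0,-1])

```text
time: 11.45
ee_pos: [0.4962, -0.0682, -0.0482]
tcp_rot: [-180.0, 14.9, 172.1]
wrist_force: [0.3, 0.4, -0.1]
opening: 0.0855
grasp_force: 0.2
```

Call:
send_rows(moves=[0.3,-0.042,0,0,0,0,-1])

```text
time: 11.58
ee_pos: [0.5039, -0.0693, -0.0482]
tcp_rot: [-180.0, 14.9, 172.1]
wrist_force: [-0.4, 0.8, 0.3]
opening: 0.0856
grasp_force: 0.2
```

Call:
send_rows(moves=[0.1,-0.014,0,0,0,0,-1])

```text
time: 11.7
ee_pos: [0.5064, -0.0697, -0.0481]
tcp_rot: [-180.0, 14.9, 172.1]
wrist_force: [-1.1, 0.2, 0.6]
opening: 0.0855
grasp_force: 0.4
```

Call:
send_rows(moves=[0.1,-0.014,0,0,0,0,-1])

```text
time: 11.82
ee_pos: [0.5085, -0.07, -0.0482]
tcp_rot: [-180.0, 14.9, 172.1]
wrist_force: [0.3, 0.1, 0.9]
opening: 0.0854
grasp_force: 0.4
```

Run:
```python
from e import *
print(inv(),bot.get_obs()["wrist_force"])
x,f,p=fit("microplate",(.55,-.077,-.13)); d=x[:2]-PAD;print(d@EX[:2],d@EY[:2],np.degrees(x[2]-YAW),f,p)
c=bot.camera("scene"); save(c,"s5.png",(190,230,330,335),5)
```

```text
[-1.40427829e-01  3.73523620e-03  6.30655928e-03  1.49277503e+01] [0.25301633 0.11746741 0.86950751]
-0.09900583048519712 0.0032329730626730734 0.17003523094108267 0.051278919872447246 [0.84]
```

View pics/s5.png

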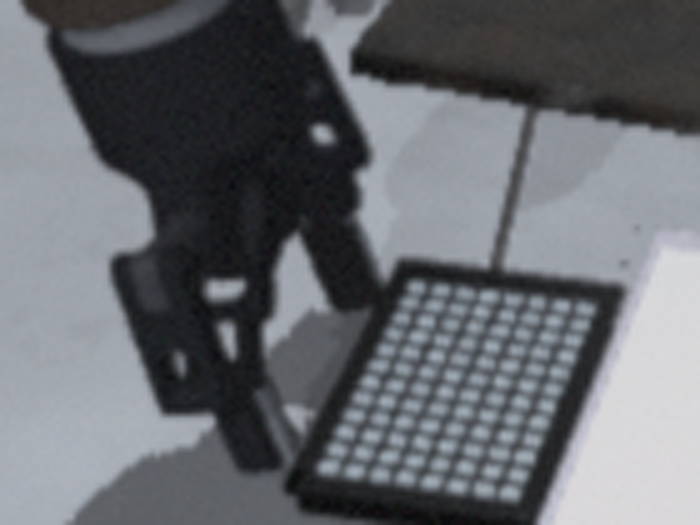

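Both fingertips touch the near edge (crop ~(365,300) and (290,465)). The plate is square and nearly touching the pad along crop (620,290)-(545,525). Creeping to contact.

Call:
send_rows(moves=[0.08,-0.011,0,0,0,0,-1])

```text
time: 12.2
ee_pos: [0.5104, -0.0702, -0.0481]
tcp_rot: [-180.0, 14.9, 172.1]
wrist_force: [-0.7, 0.5, -0.2]
opening: 0.0852
grasp_force: 0.3
```

Call:
send_rows(moves=[0.06,-0.008,0,0,0,0,-1])

```text
time: 12.32
ee_pos: [0.5121, -0.0704, -0.0481]
tcp_rot: [-180.0, 14.9, 172.1]
wrist_force: [-3.6, 1.5, 1.7]
opening: 0.0852
grasp_force: 2.0
```

Call:
send_rows(moves=[0.05,-0.007,0,0,0,0,-1])

```text
time: 12.45
ee_pos: [0.5123, -0.0704, -0.0486]
tcp_rot: [-180.0, 14.8, 172.1]
wrist_force: [-10.7, 2.1, 4.3]
opening: 0.0852
grasp_force: 4.2
```

```bash
cat > arc.py <<'E'
from e import *
def D(t):
    r=np.radians(t)
    if t<=90:
        s,c=np.sin(r),np.cos(r); return 4*s+85.5*c, -min(3*s,10.4*c)+85.5*s+10.4*c
    f=r-np.pi/2; s,c=np.sin(f),np.cos(f); return 18*np.tan(f)-85.5*s+4*c, 85.5*c+4*s
def K(t,x0,bias=0):
    a=np.interp(t,[0,50,70,120],[15,30,20,-30]); h=np.interp(t,[0,20,40],[4,4,3])
    d,z=D(t); r=np.radians(a)
    return x0+(85.5-d+h*np.sin(r)+bias)/1e3, (z-h*np.cos(r))/1e3, a
E
python3 - <<'E'
from arc import *
i=inv(); k=K(0,0); x0=i[0]-k[0]; print(i,k,x0); y=i[1]
T=[0,3,6,10,15,20,25,30,35,40,45,50,55,60,65,70,75,80,85,90,95,100,105,110,115]
p=[pose(K(t,x0)[0],y,*K(t,x0)[1:]) for t in T]
rows(p[0],[(*q,1) for q in p[1:]])
E
```

```text
[-1.36531659e-01  3.82014625e-03  5.90382000e-03  1.48213269e+01] (np.float64(0.001035276180410083), np.float64(0.006536296694843727), np.float64(15.0)) -0.13756693557407768
1 x 0.033,-0.005,0.175,-0.014,-0.104,-0.000 , -1
1 x 0.042,-0.006,0.174,-0.014,-0.104,0.000 , -1
1 x 0.070,-0.010,0.230,-0.019,-0.138,-0.000 , -1
1 x 0.111,-0.015,0.282,-0.024,-0.173,-0.000 , -1
1 x 0.136,-0.019,0.274,-0.024,-0.173,-0.000 , -1
1 x 0.156,-0.022,0.273,-0.024,-0.173,-0.000 , -1
1 x 0.179,-0.025,0.261,-0.024,-0.173,0.000 , -1
1 x 0.201,-0.028,0.247,-0.024,-0.173,-0.000 , -1
1 x 0.222,-0.031,0.231,-0.024,-0.173,0.000 , -1
1 x 0.247,-0.034,0.205,-0.024,-0.173,-0.000 , -1
1 x 0.265,-0.037,0.187,-0.024,-0.173,0.000 , -1
1 x 0.131,-0.018,0.116,0.040,0.288,0.000 , -1
1 x 0.146,-0.020,0.098,0.040,0.288,0.000 , -1
1 x 0.159,-0.022,0.079,0.040,0.288,-0.000 , -1
1 x 0.170,-0.024,0.059,0.040,0.288,0.000 , -1
1 x 0.080,-0.011,0.038,0.080,0.576,0.000 , -1
1 x 0.087,-0.012,0.059,0.080,0.576,-0.000 , -1
1 x 0.093,-0.013,0.051,0.080,0.576,0.000 , -1
1 x 0.098,-0.014,0.043,0.080,0.576,0.000 , -1
1 x 0.040,-0.006,0.048,0.080,0.576,0.000 , -1
1 x 0.043,-0.006,0.039,0.080,0.576,0.000 , -1
1 x 0.044,-0.006,0.029,0.080,0.576,-0.000 , -1
1 x 0.043,-0.006,0.019,0.080,0.576,-0.000 , -1
1 x 0.039,-0.005,0.010,0.080,0.576,0.000 , -1
```

Call:
send_rows(moves=[0.05,-0.007,0.175,-0.014,-0.104,0,-1,0.05,-0.007,0.175,-0.014,-0.104,0,-1])

```text
time: 12.7
ee_pos: [0.5142, -0.0706, -0.0406]
tcp_rot: [-180.0, 16.6, 172.1]
wrist_force: [-5.8, 1.1, -0.7]
opening: 0.0854
grasp_force: 3.2
```

Call:
send_rows(moves=[0.07,-0.01,0.23,-0.019,-0.138,0,-1])

```text
time: 12.82
ee_pos: [0.5159, -0.0708, -0.0349]
tcp_rot: [-180.0, 17.8, 172.1]
wrist_force: [-6.9, 2.1, 0.4]
opening: 0.0857
grasp_force: 3.2
```

Run:
```python
from arc import *
print(inv(),K(10,-.1376),bot.get_obs()["wrist_force"])
c=bot.camera("scene"); save(c,"s6.png",(190,230,330,335),5)
```

```text
[-1.35686402e-01  3.85955048e-03  1.94433650e-02  1.77636490e+01] (np.float64(-0.13575958761571172), np.float64(0.0207637492236681), np.float64(18.0)) [-6.87545759  2.11066224  0.40988936]
```

View pics/s6.png

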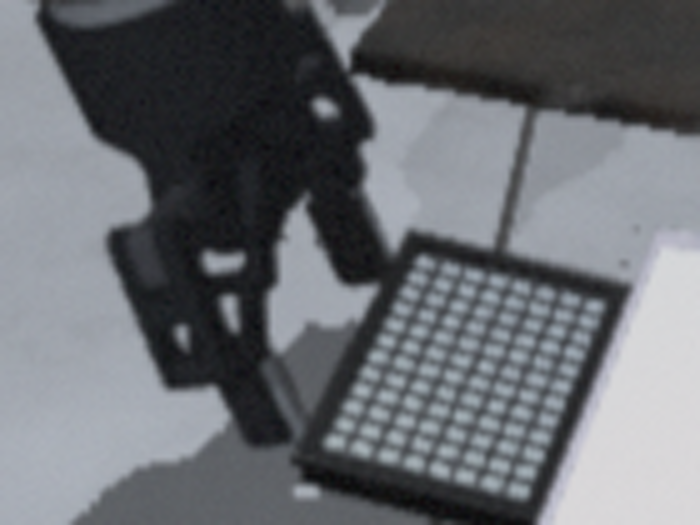

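The near edge is rising with both fingers: the near-right corner is now about crop (300,460), with light showing under it at (305,490). The far edge stays on the pad. Continuing the arc.

Call:
send_rows(moves=[0.111,-0.015,0.282,-0.024,-0.173,0,-1,0.136,-0.019,0.274,-0.024,-0.173,0,-1])

```text
time: 13.12
ee_pos: [0.5219, -0.0717, -0.021]
tcp_rot: [-180.0, 20.7, 172.1]
wrist_force: [-9.9, 2.1, 2.3]
opening: 0.0852
grasp_force: 4.4
```

Call:
send_rows(moves=[0.156,-0.022,0.273,-0.024,-0.173,0,-1,0.179,-0.025,0.261,-0.024,-0.173,0,-1])

```text
time: 13.38
ee_pos: [0.5302, -0.073, -0.0075]
tcp_rot: [-180.0, 23.8, 172.1]
wrist_force: [-16.6, 3.5, 5.7]
opening: 0.0855
grasp_force: 8.2
```

Call:
send_rows(moves=[0.201,-0.028,0.247,-0.024,-0.173,0,-1,0.222,-0.031,0.231,-0.024,-0.173,0,-1])

```text
time: 13.62
ee_pos: [0.5385, -0.0741, 0.0034]
tcp_rot: [-180.0, 26.5, 172.1]
wrist_force: [-46.2, 7.7, 26.4]
opening: 0.0853
grasp_force: 26.9
```

Run:
```python
from arc import *
print(inv(),K(40,-.1376),bot.get_obs()["wrist_force"])
c=bot.camera("scene"); save(c,"s7.png",(190,230,330,335),5)
```

```text
[-1.21062705e-01  3.71661637e-03  5.61673134e-02  2.64792814e+01] (np.float64(-0.11880597882620014), np.float64(0.058323820435011754), np.float64(27.0)) [-46.21393702   7.70743041  26.38595723]
```

View pics/s7.png

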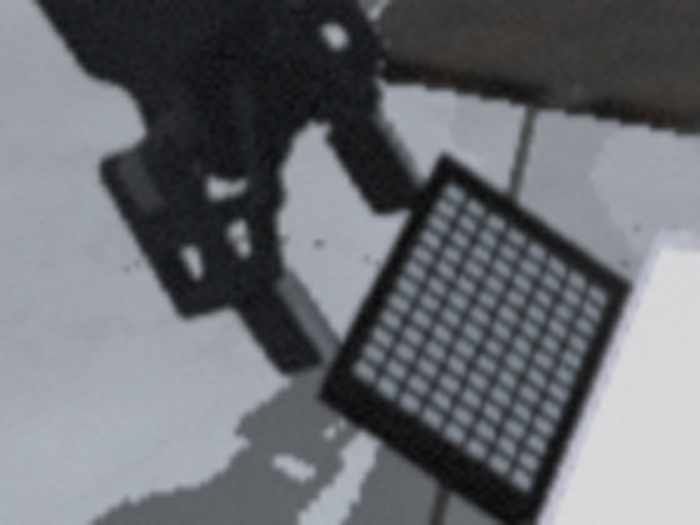

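The plate is up at about 35° and cleanly held by both tips (crop (400,205) and (315,365)), but the compression is 46 N. I'll ease the forward bias and go up more.

Call:
send_rows(moves=[0.06,-0.008,0.22,-0.012,-0.09,0,-1])

```text
time: 13.8
ee_pos: [0.5427, -0.0747, 0.0104]
tcp_rot: [-180.0, 27.6, 172.1]
wrist_force: [-1.7, -0.3, -0.1]
opening: 0.0855
grasp_force: 1.1
```

Call:
send_rows(moves=[0.12,-0.016,0.2,-0.012,-0.09,0,-1])

```text
time: 13.92
ee_pos: [0.5474, -0.0753, 0.0165]
tcp_rot: [-180.0, 28.6, 172.1]
wrist_force: [-0.1, -1.7, 0.6]
opening: 0.0852
grasp_force: 0.0
```

Run:
```python
from arc import *
i=inv();print(i,bot.get_obs()["wrist_force"])
for t in(40,45,50):print(t,K(t,-.1376))
```

```text
[-1.13936432e-01  3.74001439e-03  6.87745590e-02  2.85777497e+01] [-0.07042337 -1.6691511   0.62940311]
40 (np.float64(-0.11880597882620014), np.float64(0.058323820435011754), np.float64(27.0))
45 (np.float64(-0.11395458063541719), np.float64(0.06305376863424438), np.float64(28.5))
50 (np.float64(-0.10862251840067504), np.float64(0.06728558148670237), np.float64(30.0))
```

Force vanished, so the lip may have slipped. I'll measure the plate's tilt by silhouette instead of viewing a picture.

```bash
cat >> arc.py <<'E'
def tilt_fit(y=.0035,cams=("scene","top"),ts=range(0,181,5)):
    "best plate tilt with far edge at pad front"
    out=[]
    for n in cams:
        c=bot.camera(n); t=bot.trace(n,"microplate")
        if not t: print(n,"none"); continue
        m=t[0]["region"].astype(float); R=[]
        for th in ts:
            r=np.radians(th); s,k=np.sin(r),np.cos(r)
            if th<=90: d0,z0=14.4*s,-min(3*s,10.4*k)
            else: d0,z0=None,None
            if th>90:
                f=r-np.pi/2; z0=14.4*np.sin(f); d0=18*np.tan(min(f,1.2))+14.4*np.cos(f) if f<1.2 else 18+14.4*np.cos(f)
            im=np.zeros((480,640),np.uint8)
            for u0,u1,w0,w1,yy in((0,85.5,10.4,14.4,63.9),(3,82.5,0,10.4,60.9)):
                V=[]
                for u in(u0,u1):
                    for w in(w0,w1):
                        for q in(-yy,yy):
                            d=d0+u*k-w*s; z=z0+u*s+w*k
                            V.append(proj(c,np.r_[PAD,0]+(-.052-d/1e3)*EX+(y+q/1e3)*EY+[0,0,z/1e3]))
                cv2.fillConvexPoly(im,np.round(cv2.convexHull(np.array(V,np.float32))).astype(np.int32),1)
            R.append((round(float((im*m).sum()/np.maximum(im,m).sum()),3),th))
        print(n,round(t[0]["p"],2),t[0]["extent"],sorted(R)[::-1][:4])
E
python3 - <<'E'
from arc import *
tilt_fit()
E
```

```text
scene 0.96 [249.9, 266.0, 316.7, 339.7] [(0.893, 25), (0.888, 20), (0.862, 30), (0.837, 15)]
top 0.72 [362.7, 254.9, 428.6, 297.6] [(0.764, 35), (0.762, 30), (0.749, 25), (0.745, 40)]
```

Run:
```python
from arc import *
tilt_fit()
x,f,p=fit("microplate",(.555,-.077,-.137)); d=x[:2]-PAD;print(d@EX[:2],d@EY[:2],np.degrees(x[2]-YAW),f,p)
for n in("scene","top"):
    for k in("plate_near","plate_far"):
        c=bot.camera(n); print(n,k,[(round(d["p"],2),d["pixel"]) for d in bot.landmark_of(n,k)[:2]])
print(bot.get_obs()["wrist_force"],bot.get_obs()["grasp_force"])
```

```text
scene 0.74 [248.2, 281.0, 311.7, 337.2] [(0.775, 5), (0.766, 0), (0.753, 10), (0.712, 15)]
top none
-0.1040961690124976 0.0029771362631036483 -0.25132330763623606 0.511749927801352 [0.87, 0.56]
scene plate_near [(0.98, [252.7, 305.2])]
scene plate_far [(0.69, [303.7, 311.8])]
top plate_near [(0.84, [388.6, 303.4]), (0.6, [215.1, 324.0])]
top plate_far [(0.64, [395.3, 262.0])]
[-0.93533135 -0.51925499 -0.03337307] 0.0
```

The plate fell back flat: the compression peak, then my over-relief, let the lip slip off the tips. I'll retract, re-seat the fingers and retry with a steeper ledge angle and force-guided steps.

Run:
```python
from e import *
i=inv(); rows(cur(),[(*pose(-.185,i[1],.075,22),4),(*pose(-.185,.0037,.0073,15),4)])
```

```text
4 x -0.762,0.106,0.052,0.026,0.188,0.001 , -1
4 x -0.066,0.009,-0.685,0.028,0.202,0.000 , -1
```

Call:
send_rows(moves=[-0.762,0.106,0.052,0.026,0.188,0,-1,-0.762,0.106,0.052,0.026,0.188,0,-1,-0.762,0.106,0.052,0.026,0.188,0,-1,-0.762,0.106,0.052,0.026,0.188,0,-1,-0.066,0.009,-0.685,0.028,0.202,0,-1,-0.066,0.009,-0.685,0.028,0.202,0,-1,-0.066,0.009,-0.685,0.028,0.202,0,-1,-0.066,0.009,-0.685,0.028,0.202,0,-1])

```text
time: 15.92
ee_pos: [0.4644, -0.0638, -0.0476]
tcp_rot: [-180.0, 14.9, 172.1]
wrist_force: [0.7, 0.2, 0.6]
opening: 0.0854
grasp_force: 0.0
```

Run:
```python
from e import *
x,f,p=fit("microplate",(.55,-.077,-.137)); d=x[:2]-PAD;print(d@EX[:2],d@EY[:2],np.degrees(x[2]-YAW),f,p)
x,f,p=fit("microplate",(.55,-.077,-.137),cams=("scene",)); d=x[:2]-PAD;print(d@EX[:2],d@EY[:2],np.degrees(x[2]-YAW),f,p)
o=bot.get_obs(); print(inv(),o["wrist_force"],o["time"])
rows(cur(),[(*pose(-.145,.0037,.0072,15),4)])
```

```text
-0.10421717092846 0.0019838623331087275 0.5371066692598419 0.11796126262377804 [0.71, 0.87]
-0.10505975639561436 0.0034499330453448118 0.6134345518613494 0.04668154728353587 [0.79]
[-1.84914782e-01  3.74624440e-03  7.92259416e-03  1.50383490e+01] [-0.11349377 -0.09972123 -0.98344481] 16.225
4 x 0.395,-0.055,-0.007,0.001,0.001,0.001 , -1
```

Call:
send_rows(moves=[0.395,-0.055,-0.02,0,0,0,-1,0.395,-0.055,-0.01,0,0,0,-1,0.395,-0.055,0,0,0,0,-1,0.395,-0.055,0,0,0,0,-1,0.2,-0.028,0,0,0,0,-1])

```text
time: 16.85
ee_pos: [0.5094, -0.0701, -0.0482]
tcp_rot: [-180.0, 14.9, 172.1]
wrist_force: [-1.3, 0.1, -0.2]
opening: 0.0855
grasp_force: 0.4
```

Call:
send_rows(moves=[0.1,-0.014,0,0,0,0,-1])

```text
time: 16.98
ee_pos: [0.5114, -0.0703, -0.0482]
tcp_rot: [-180.0, 14.9, 172.1]
wrist_force: [-2.2, 0.1, 0.7]
opening: 0.0851
grasp_force: 0.4
```

Call:
send_rows(moves=[0.04,-0.006,0,0,0,0,-1,0,0,0,0,0,0,-1])

```text
time: 17.23
ee_pos: [0.512, -0.0704, -0.0482]
tcp_rot: [-180.0, 14.9, 172.1]
wrist_force: [-2.1, 1.3, -0.7]
opening: 0.0855
grasp_force: 1.1
```

```bash
sed -i 's/^    a=np.interp.*/    a=np.interp(t,[0,30,45,70,120],[15,45,45,20,-30]); h=np.interp(t,[0,30,45],[4,4,3])/' arc.py
python3 - <<'E'
from arc import *
o=bot.get_obs(); i=inv(); print(i,o["wrist_force"],o["time"]); y=i[1]; x0=-.1376
T=[0,3,6,10,15,20,25,30,35,40,45,50,55,60,65,70,75,80,85,90,95,100,105,110,115]
p=[pose(K(t,x0)[0],y,*K(t,x0)[1:]) for t in T]
rows(p[0],[(*q,1) for q in p[1:]])
E
```

```text
[-1.36958855e-01  3.77192825e-03  6.36839249e-03  1.49452559e+01] [-2.11463965  1.26497355 -0.65634766] 17.225
1 x 0.117,-0.016,0.184,-0.048,-0.346,0.000 , -1
1 x 0.126,-0.017,0.189,-0.048,-0.346,-0.000 , -1
1 x 0.180,-0.025,0.259,-0.064,-0.461,-0.000 , -1
1 x 0.244,-0.034,0.332,-0.080,-0.576,-0.000 , -1
1 x 0.264,-0.037,0.339,-0.080,-0.576,-0.000 , -1
1 x 0.281,-0.039,0.344,-0.080,-0.576,-0.000 , -1
1 x 0.296,-0.041,0.346,-0.080,-0.576,0.000 , -1
1 x 0.138,-0.019,0.233,0.000,0.000,0.000 , -1
1 x 0.160,-0.022,0.216,0.000,0.000,0.000 , -1
1 x 0.180,-0.025,0.197,0.000,0.000,0.000 , -1
1 x 0.039,-0.005,0.063,0.080,0.576,-0.000 , -1
1 x 0.048,-0.007,0.057,0.080,0.576,0.000 , -1
1 x 0.057,-0.008,0.051,0.080,0.576,0.000 , -1
1 x 0.065,-0.009,0.044,0.080,0.576,0.000 , -1
1 x 0.073,-0.010,0.037,0.080,0.576,0.000 , -1
1 x 0.080,-0.011,0.038,0.080,0.576,0.000 , -1
1 x 0.087,-0.012,0.059,0.080,0.576,-0.000 , -1
1 x 0.093,-0.013,0.051,0.080,0.576,0.000 , -1
1 x 0.098,-0.014,0.043,0.080,0.576,0.000 , -1
1 x 0.040,-0.006,0.048,0.080,0.576,0.000 , -1
1 x 0.043,-0.006,0.039,0.080,0.576,0.000 , -1
1 x 0.044,-0.006,0.029,0.080,0.576,-0.000 , -1
1 x 0.043,-0.006,0.019,0.080,0.576,-0.000 , -1
1 x 0.039,-0.005,0.010,0.080,0.576,0.000 , -1
```

Call:
send_rows(moves=[0.14,-0.019,0.184,-0.048,-0.346,0,-1,0.13,-0.017,0.189,-0.048,-0.346,0,-1])

```text
time: 17.48
ee_pos: [0.5184, -0.0712, -0.0392]
tcp_rot: [-180.0, 21.0, 172.1]
wrist_force: [-4.1, 0.9, 0.8]
opening: 0.0857
grasp_force: 1.7
```

Call:
send_rows(moves=[0.18,-0.025,0.259,-0.064,-0.461,0,-1])

```text
time: 17.6
ee_pos: [0.523, -0.0718, -0.0327]
tcp_rot: [-180.0, 25.0, 172.1]
wrist_force: [-4.9, 1.7, -0.4]
opening: 0.0856
grasp_force: 1.7
```

Call:
send_rows(moves=[0.24,-0.034,0.332,-0.08,-0.576,0,-1])

```text
time: 17.73
ee_pos: [0.529, -0.0727, -0.0243]
tcp_rot: [-180.0, 30.0, 172.1]
wrist_force: [-4.6, 1.9, 0.2]
opening: 0.0851
grasp_force: 1.7
```

Force is steady at about 5 N. Continuing.

Call:
send_rows(moves=[0.255,-0.036,0.339,-0.08,-0.576,0,-1])

```text
time: 17.85
ee_pos: [0.5358, -0.0737, -0.0153]
tcp_rot: [-180.0, 35.1, 172.1]
wrist_force: [-0.7, -0.3, -0.6]
opening: 0.0859
grasp_force: 0.2
```

Call:
send_rows(moves=[0.27,-0.038,0.344,-0.08,-0.576,0,-1])

```text
time: 17.98
ee_pos: [0.5428, -0.0748, -0.0063]
tcp_rot: [-180.0, 40.2, 172.1]
wrist_force: [-2.2, -0.1, 0.7]
opening: 0.085
grasp_force: 1.3
```

Run:
```python
from arc import *
o=bot.get_obs();print(inv(),K(25,-.1376),o["wrist_force"],o["grasp_force"]); tilt_fit(ts=range(0,60,3)); o=bot.get_obs();print(o["wrist_force"],o["grasp_force"])
```

```text
[-1.28729061e-01  3.64913756e-03  4.16527619e-02  4.01642960e+01] (np.float64(-0.1287086383998502), np.float64(0.04122742980631294), np.float64(40.0)) [-2.24937382 -0.11478955  0.68954129] 1.3230198808014393
scene 0.9 [252.3, 265.0, 314.6, 336.5] [(0.926, 24), (0.923, 27), (0.908, 21), (0.892, 30)]
top 0.59 [361.5, 252.6, 429.4, 302.1] [(0.957, 27), (0.945, 30), (0.944, 24), (0.921, 21)]
[-2.50371412 -0.2940462   0.42576489] 0.9068282134830952
```

Tracking well at about 25°. Continue.

Call:
send_rows(moves=[0.3,-0.041,0.335,-0.08,-0.576,0,-1])

```text
time: 18.3
ee_pos: [0.5499, -0.0758, 0.0016]
tcp_rot: [-180.0, 44.8, 172.1]
wrist_force: [-36.3, 5.9, 15.2]
opening: 0.0855
grasp_force: 20.3
```

Call:
send_rows(moves=[0.145,-0.02,0.225,0,0,0,-1])

```text
time: 18.42
ee_pos: [0.5511, -0.0759, 0.0038]
tcp_rot: [-180.0, 44.6, 172.1]
wrist_force: [-51.0, 8.6, 23.3]
opening: 0.0852
grasp_force: 28.1
```

Run:
```python
from arc import *
o=bot.get_obs();print(inv(),K(35,-.1376),o["wrist_force"],o["grasp_force"]); tilt_fit(ts=range(0,60,3)); o=bot.get_obs();print(o["wrist_force"],o["grasp_force"])
```

```text
[-1.24010341e-01  3.65851306e-03  4.96863600e-02  4.45532197e+01] (np.float64(-0.1218390806677623), np.float64(0.05324651239521613), np.float64(45.0)) [-51.01620891   8.59269479  23.26402443] 28.070921301841736
scene 0.9 [253.1, 261.7, 316.9, 335.6] [(0.941, 33), (0.939, 30), (0.904, 27), (0.902, 36)]
top 0.95 [362.3, 248.7, 433.4, 299.7] [(0.955, 36), (0.931, 39), (0.931, 33), (0.902, 30)]
[-49.63711488   6.73760667  26.34153258] 28.516008853912354
```

Call:
send_rows(moves=[-0.05,0.007,0,0,0,0,-1])

```text
time: 18.75
ee_pos: [0.5521, -0.0761, 0.0072]
tcp_rot: [-180.0, 44.8, 172.1]
wrist_force: [-16.1, 2.3, 7.3]
opening: 0.0851
grasp_force: 8.8
```

Run:
```python
from arc import *
o=bot.get_obs();print(inv(),o["wrist_force"],o["grasp_force"]); tilt_fit(ts=range(0,60,2))
```

```text
[-1.23120412e-01  3.67058662e-03  5.29443772e-02  4.47875608e+01] [-16.14963036   2.32137737   7.27565405] 8.764863051474094
scene 0.58 [253.5, 259.7, 315.5, 339.0] [(0.947, 34), (0.93, 32), (0.929, 36), (0.918, 30)]
top 0.64 [364.8, 249.7, 431.7, 298.6] [(0.951, 36), (0.948, 38), (0.935, 40), (0.915, 34)]
```

Call:
send_rows(moves=[0.07,-0.01,0.108,0,0,0,-1])

```text
time: 19.08
ee_pos: [0.5539, -0.0763, 0.0098]
tcp_rot: [-180.0, 44.8, 172.1]
wrist_force: [-31.1, 4.7, 15.8]
opening: 0.0852
grasp_force: 17.2
```

Call:
send_rows(moves=[0.075,-0.01,0.108,0,0,0,-1])

```text
time: 19.2
ee_pos: [0.5562, -0.0767, 0.0134]
tcp_rot: [-180.0, 44.8, 172.1]
wrist_force: [-35.4, 5.5, 21.2]
opening: 0.0852
grasp_force: 20.8
```

Call:
send_rows(moves=[-0.03,0.004,0.02,0,0,0,-1])

```text
time: 19.32
ee_pos: [0.5563, -0.0766, 0.0144]
tcp_rot: [-180.0, 45.0, 172.1]
wrist_force: [-0.6, -0.3, -0.5]
opening: 0.0852
grasp_force: 0.1
```

Call:
send_rows(moves=[0.075,-0.01,0.1,0,0,0,-1])

```text
time: 19.45
ee_pos: [0.5577, -0.0768, 0.0158]
tcp_rot: [-180.0, 44.9, 172.1]
wrist_force: [-0.3, -0.1, -0.3]
opening: 0.0853
grasp_force: 0.2
```

Run:
```python
from arc import *
o=bot.get_obs();print(inv(),K(40,-.1376),o["wrist_force"],o["grasp_force"]); tilt_fit(ts=range(20,60,2))
```

```text
[-1.17657555e-01  3.73256361e-03  6.14891443e-02  4.49139820e+01] (np.float64(-0.11781092772146362), np.float64(0.058639817403621695), np.float64(45.0)) [-0.29294535 -0.06527989 -0.26076469] 0.24509187787771225
scene 0.8 [259.5, 262.2, 314.1, 335.9] [(0.895, 42), (0.892, 44), (0.891, 40), (0.878, 38)]
top 0.65 [364.4, 251.1, 432.4, 296.5] [(0.939, 44), (0.936, 42), (0.917, 46), (0.905, 40)]
```

Run:
```python
from arc import *
tilt_fit(ts=range(0,60,2),cams=("scene",))
for k in("plate_near",): c=bot.camera("scene"); print([(round(d["p"],2),d["pixel"]) for d in bot.landmark_of("scene",k)[:2]])
i=inv(); print(proj(c,np.r_[PAD,0]+i[0]*EX+i[1]*EY+[0,0,i[2]]))
o=bot.get_obs();print(o["wrist_force"],o["grasp_force"])
```

```text
scene 0.63 [255.8, 259.5, 316.7, 337.7] [(0.921, 40), (0.913, 38), (0.912, 42), (0.902, 36)]
[(0.71, [268.3, 285.3])]
[269.47415406 282.14009873]
[ 0.45896693  0.25001952 -0.61040036] 0.2560967090539634
```

Held at ~40° with only gravity load. Continuing in small steps.

Call:
send_rows(moves=[0.09,-0.012,0.08,0,0,0,-1])

```text
time: 19.98
ee_pos: [0.5595, -0.077, 0.0175]
tcp_rot: [-180.0, 45.0, 172.1]
wrist_force: [-0.4, -0.2, 0.7]
opening: 0.0853
grasp_force: 0.6
```

Call:
send_rows(moves=[0.09,-0.012,0.09,0,0,0,-1])

```text
time: 20.1
ee_pos: [0.5621, -0.0773, 0.0201]
tcp_rot: [-180.0, 45.0, 172.1]
wrist_force: [0.4, 0.1, -0.7]
opening: 0.0857
grasp_force: 0.2
```

Run:
```python
from arc import *
o=bot.get_obs();print(inv(),o["wrist_force"],o["grasp_force"]); tilt_fit(ts=range(10,70,2)); print(bot.get_obs()["grasp_force"])
for t in(40,45,50,55):print(t,np.round(K(t,-.1376),4))
```

```text
[-1.13258820e-01  3.78609951e-03  6.57001862e-02  4.49880142e+01] [ 0.39424402  0.06849368 -0.6739114 ] 0.18265791703015566
scene 0.88 [257.0, 259.2, 314.7, 336.0] [(0.917, 44), (0.913, 46), (0.907, 42), (0.899, 48)]
top 0.92 [364.2, 250.7, 435.2, 294.1] [(0.933, 46), (0.932, 48), (0.916, 50), (0.9, 44)]
0.31971463467925787
40 [-0.1178  0.0586 45.    ]
45 [-0.1133  0.0636 45.    ]
50 [-0.1082  0.0676 40.    ]
55 [-0.1027  0.0711 35.    ]
```

Call:
send_rows(moves=[0.045,-0.006,0.055,0.08,0.576,0,-1])

```text
time: 20.42
ee_pos: [0.5613, -0.0773, 0.0194]
tcp_rot: [-180.0, 39.8, 172.1]
wrist_force: [-0.4, 0.4, 0.7]
opening: 0.0853
grasp_force: 0.1
```

Call:
send_rows(moves=[0.055,-0.007,0.05,0.08,0.576,0,-1])

```text
time: 20.55
ee_pos: [0.5642, -0.0776, 0.0227]
tcp_rot: [-180.0, 34.9, 172.1]
wrist_force: [-0.8, 0.1, 0.5]
opening: 0.0855
grasp_force: 0.1
```

Run:
```python
from arc import *
o=bot.get_obs();print(inv(),o["wrist_force"],o["grasp_force"]); tilt_fit(ts=range(10,90,2)); print(bot.get_obs()["grasp_force"])
for t in(50,55,60):print(t,np.round(K(t,-.1376),4))
```

```text
[-1.02607218e-01  3.80149741e-03  7.28945565e-02  3.48615163e+01] [-0.7530801   0.10452216  0.49629045] 0.11417316505685449
scene 0.81 [262.0, 256.9, 316.8, 337.5] [(0.908, 54), (0.905, 56), (0.881, 52), (0.874, 58)]
top 0.85 [364.9, 250.6, 438.2, 285.1] [(0.924, 58), (0.893, 60), (0.876, 56), (0.863, 62)]
0.6719306157901883
50 [-0.1082  0.0676 40.    ]
55 [-0.1027  0.0711 35.    ]
60 [-0.0968  0.074  30.    ]
```

Good, ~56°, light contact.

Call:
send_rows(moves=[0.06,-0.008,0.048,0.08,0.576,0,-1])

```text
time: 20.88
ee_pos: [0.564, -0.0776, 0.0224]
tcp_rot: [-180.0, 29.9, 172.1]
wrist_force: [-0.5, -0.1, 0.4]
opening: 0.0856
grasp_force: 0.1
```

Call:
send_rows(moves=[0.07,-0.01,0.042,0.08,0.576,0,-1])

```text
time: 21.0
ee_pos: [0.5666, -0.078, 0.0243]
tcp_rot: [-180.0, 24.9, 172.1]
wrist_force: [0.3, 0.6, -0.1]
opening: 0.0855
grasp_force: 0.1
```

Run:
```python
from arc import *
o=bot.get_obs();print(inv(),o["wrist_force"],o["grasp_force"]); tilt_fit(ts=range(30,90,2)); print(bot.get_obs()["grasp_force"])
for t in(65,70):print(t,np.round(K(t,-.1376),4))
```

```text
[-9.12505661e-02  3.79035927e-03  7.74114618e-02  2.49148129e+01] [ 0.29025888  0.55119999 -0.06345992] 0.07998457294888794
scene 0.68 [272.1, 255.1, 314.1, 336.7] [(0.863, 64), (0.859, 66), (0.837, 68), (0.832, 62)]
top 0.64 [365.3, 250.0, 437.9, 277.8] [(0.845, 68), (0.837, 70), (0.82, 66), (0.778, 72)]
1.626607869984582
65 [-0.0906  0.0764 25.    ]
70 [-0.0841  0.0783 20.    ]
```

Call:
send_rows(moves=[0.08,-0.011,0.035,0.08,0.576,0,-1])

```text
time: 21.32
ee_pos: [0.5675, -0.0781, 0.0249]
tcp_rot: [-180.0, 20.0, 172.1]
wrist_force: [-0.3, 0.8, 0.6]
opening: 0.0857
grasp_force: 0.1
```

Call:
send_rows(moves=[0.085,-0.012,0.035,0.08,0.576,0,-1])

```text
time: 21.45
ee_pos: [0.5705, -0.0785, 0.0263]
tcp_rot: [-180.0, 15.0, 172.1]
wrist_force: [0.6, -1.0, 1.1]
opening: 0.0849
grasp_force: 0.2
```

Run:
```python
from arc import *
o=bot.get_obs();print(inv(),o["wrist_force"],o["grasp_force"]); tilt_fit(ts=range(30,110,2)); print(bot.get_obs()["grasp_force"])
for t in(75,80):print(t,np.round(K(t,-.1376),4))
```

```text
[-7.79199253e-02  3.77462444e-03  8.08295987e-02  1.49591619e+01] [ 0.60400274 -0.97112963  1.07340867] 0.19244446652010083
scene 0.74 [277.8, 253.1, 315.4, 339.8] [(0.838, 74), (0.834, 76), (0.814, 72), (0.797, 78)]
top 0.39 [365.3, 251.4, 400.9, 256.0] [(0.22, 80), (0.207, 78), (0.184, 82), (0.18, 76)]
0.4149412689730525
75 [-0.0773  0.0797 15.    ]
80 [-0.0704  0.0812 10.    ]
```

Call:
send_rows(moves=[0.095,-0.013,0.045,0.08,0.576,0,-1])

```text
time: 21.78
ee_pos: [0.5717, -0.0787, 0.0274]
tcp_rot: [-180.0, 10.0, 172.1]
wrist_force: [-0.0, 0.4, 0.8]
opening: 0.0855
grasp_force: 0.1
```

Call:
send_rows(moves=[0.1,-0.014,0.04,0.08,0.576,0,-1])

```text
time: 21.9
ee_pos: [0.5754, -0.0792, 0.029]
tcp_rot: [-180.0, 5.0, 172.1]
wrist_force: [0.2, -0.6, 0.5]
opening: 0.0854
grasp_force: 0.1
```

Run:
```python
from arc import *
o=bot.get_obs();print(inv(),o["wrist_force"],o["grasp_force"]); tilt_fit(ts=range(30,120,2)); print(bot.get_obs()["grasp_force"])
for t in(85,90):print(t,np.round(K(t,-.1376),4))
```

```text
[-6.34711138e-02  3.79041744e-03  8.32264014e-02  4.99948130e+00] [ 0.17229628 -0.55401497  0.52463426] 0.1409204537048936
scene 0.95 [285.7, 254.7, 315.9, 337.9] [(0.798, 84), (0.778, 86), (0.753, 82), (0.75, 88)]
top none
1.4484873425681144
85 [-0.0633  0.0822  5.    ]
90 [-0.0561  0.0825  0.    ]
```

Call:
send_rows(moves=[0.105,-0.014,0.035,0.08,0.576,0,-1])

```text
time: 22.22
ee_pos: [0.5772, -0.0794, 0.0301]
tcp_rot: [-180.0, 0.1, 172.1]
wrist_force: [0.6, -0.4, 0.5]
opening: 0.0852
grasp_force: 0.1
```

Call:
send_rows(moves=[0.07,-0.01,0.035,0.08,0.576,0,-1,0.07,-0.01,0.03,0.08,0.576,0,-1])

```text
time: 22.48
ee_pos: [0.582, -0.0801, 0.0316]
tcp_rot: [-180.0, -10.0, 172.1]
wrist_force: [-0.1, -0.3, 0.4]
opening: 0.0851
grasp_force: 0.3
```

Run:
```python
from arc import *
o=bot.get_obs();print(inv(),o["wrist_force"],o["grasp_force"]); tilt_fit(ts=range(60,180,3),cams=("scene",)); print(bot.get_obs()["grasp_force"])
for t in(95,100,110):print(t,np.round(K(t,-.1376),4))
```

```text
[-4.29623397e-02  3.78536948e-03  8.23583843e-02 -1.00098767e+01] [-0.07264986 -0.25565829  0.43337136] 0.2890200083493255
scene 0.56 [289.4, 255.9, 324.3, 337.4] [(0.743, 102), (0.72, 105), (0.703, 99), (0.681, 108)]
2.8776828873014892
95 [-0.0505  0.0825 -5.    ]
100 [ -0.0449   0.0819 -10.    ]
110 [ -0.0342   0.0789 -20.    ]
```

Call:
send_rows(moves=[0.09,-0.012,0.02,0.08,0.576,0,-1,0.09,-0.012,0.015,0.08,0.576,0,-1])

```text
time: 22.82
ee_pos: [0.5866, -0.0807, 0.0328]
tcp_rot: [-180.0, -20.0, 172.1]
wrist_force: [-0.3, -0.1, 0.8]
opening: 0.0854
grasp_force: 0.0
```

Run:
```python
from arc import *
o=bot.get_obs();print(inv(),o["wrist_force"],o["grasp_force"],o["q"]); tilt_fit(ts=range(60,181,3),cams=("scene",)); print(bot.get_obs()["grasp_force"])
```

```text
[-2.98702929e-02  3.81264927e-03  7.92744829e-02 -1.99931965e+01] [-0.28175945 -0.13548321  0.84810969] 0.0011703325071721338 [-7.83515734e+00  3.37967264e+01  2.59101403e+01  1.02106618e+02
  3.71267750e-03  7.95258265e-02]
scene none
0.6483936997665296
```

Call:
send_rows(moves=[0,0,0,0,0,0,-1,0,0,0,0,0,0,-1])

```text
time: 23.18
ee_pos: [0.5866, -0.0807, 0.0321]
tcp_rot: [-180.0, -19.9, 172.1]
wrist_force: [0.4, -0.3, 0.1]
opening: 0.0856
grasp_force: 0.0
```

Run:
```python
from arc import *
x,f,p=fit("microplate",(.617,-.085,-.137),"seated"); d=x[:2]-PAD;print(d@EX[:2],d@EY[:2],np.degrees(x[2]-YAW),f,p)
x,f,p=fit("microplate",(.617,-.085,-.137),"seated",cams=("scene",)); d=x[:2]-PAD;print(d@EX[:2],d@EY[:2],np.degrees(x[2]-YAW),f,p)
tilt_fit(ts=range(90,181,5))
o=bot.get_obs();print(o["time"],o["wrist_force"],o["grasp_force"])
rows(cur(),[(*pose(-.03,.0038,.13,0),4),(*pose(-.1,.0038,.13,0),4),(*pose(-.1,.0038,.03,0),4)])
```

```text
-0.04492422243981473 0.00748602786099662 8.724260847778963 1.5064771605863267 [0.61, 0.59]
-0.04460314374609859 0.0030319617647040133 0.8119231488633963 0.15560087003806417 [0.73]
scene 0.94 [280.0, 277.3, 347.4, 337.3] [(0.618, 150), (0.616, 160), (0.603, 155), (0.582, 165)]
top 0.83 [361.0, 225.5, 422.6, 278.3] [(0.762, 145), (0.734, 150), (0.725, 140), (0.692, 135)]
23.675 [-0.15917089 -0.48775179 -0.34345027] 0.0
4 x 0.166,-0.023,0.445,-0.079,-0.576,0.000 , -1
4 x -0.693,0.096,0.000,0.000,0.000,0.000 , -1
4 x 0.000,0.000,-1.000,0.000,0.000,0.000 , -1
```

Call:
send_rows(moves=[0.166,-0.023,0.445,-0.079,-0.576,0,-1,0.166,-0.023,0.445,-0.079,-0.576,0,-1,0.166,-0.023,0.445,-0.079,-0.576,0,-1,0.166,-0.023,0.445,-0.079,-0.576,0,-1,-1,0.139,0,0,0,0,-1,-1,0.139,0,0,0,0,-1,-1,0.139,0,0,0,0,-1,-0.8,0.11,0,0,0,0,-1])

```text
time: 24.68
ee_pos: [0.5079, -0.0698, 0.0766]
tcp_rot: [180.0, 0.0, 172.1]
wrist_force: [-0.1, 0.8, 1.0]
opening: 0.0851
grasp_force: 0.0
```

```bash
cat > free.py <<'E'
from arc import *
def free_fit(p0,cams=("scene","top")):
    "plate pose: pad X,Y of centre, height, pitch about EY (0 = wells-up flat), yaw rel pad"
    D=[]
    for n in cams:
        c=bot.camera(n); t=bot.trace(n,"microplate")
        if t: D.append((c,t[0]["region"].astype(float),n,t[0]["p"]))
    def cost(v):
        R=(Ro.from_euler("z",YAW)*Ro.from_euler("z",v[4])*Ro.from_euler("y",v[3])).as_matrix(); s=0
        o=np.r_[PAD,0]+v[0]*EX+v[1]*EY+[0,0,v[2]]
        for c,m,_,_ in D:
            im=np.zeros((960,1280),np.uint8)
            for a,b,z0,z1 in((.04275,.0639,-.0072,-.0032),(.03975,.0609,-.0032,.0072)):
                V=[proj(c,o+R@[i,j,k])*2+.5 for i in(-a,a) for j in(-b,b) for k in(z0,z1)]
                cv2.fillConvexPoly(im,np.round(cv2.convexHull(np.array(V,np.float32))*16).astype(np.int32),255,shift=4,lineType=cv2.LINE_AA)
            s+=np.abs(cv2.resize(im,(640,480),interpolation=cv2.INTER_AREA)/255.-m).sum()/m.sum()
        return s
    sc=np.array([.006,.006,.006,.15,.06]); p0=np.array(p0,float)
    r=minimize(cost,p0,method="Nelder-Mead",options=dict(initial_simplex=np.vstack([p0,p0+np.diag(sc)]),xatol=1e-5,fatol=1e-4,maxiter=500))
    print((r.x[:3]*1e3).round(1),np.degrees(r.x[3:]).round(1),round(r.fun,3),[(d[2],round(d[3],2)) for d in D]); return r.x
E
python3 - <<'E'
from free import *
free_fit([-.04,.0035,.025,0,0]); free_fit([-.05,.0035,.022,-.4,0])
c=bot.camera("scene"); save(c,"s8.png",(230,220,390,340),5)
o=bot.get_obs();print(o["time"],inv())
E
```

```text
[-43.4   4.9  24.1] [-1.8 -1.6] 0.48 [('scene', 0.58), ('top', 0.81)]
[-43.1   3.4  25.2] [ 1.  -0.4] 0.51 [('scene', 0.86), ('top', 0.76)]
25.125 [-0.12549133  0.00376473  0.12976135 -0.02543465]
```

View pics/s8.png

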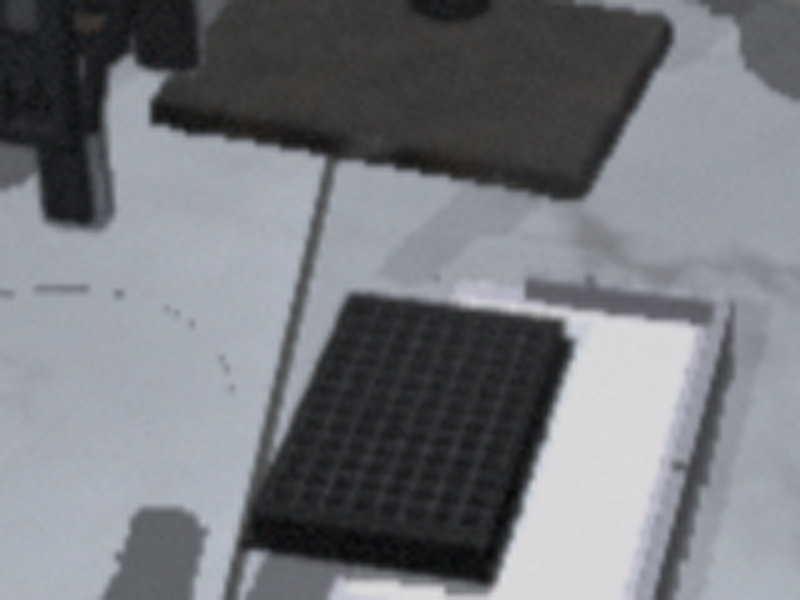

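The plate lies flat, wells up on the pad (crop (350,295)-(570,335)-(490,580)-(250,540)), overhanging the front by about 33 mm. Next I push it back with both fingertips on the wall above the skirt.

Call:
send_rows(moves=[0,0,-1,0,0,0,-1,0,0,-1,0,0,0,-1,0,0,-1,0,0,0,-1,0,0,-0.8,0,0,0,-1,0,0,-0.3,0,0,0,-1,0,0,0,0,0,0,-1])

```text
time: 25.88
ee_pos: [0.5088, -0.0699, -0.0262]
tcp_rot: [180.0, -0.0, 172.1]
wrist_force: [0.3, 0.9, 0.1]
opening: 0.0853
grasp_force: 0.0
```

Run:
```python
from e import *
o=bot.get_obs();print(o["time"],inv(),o["wrist_force"])
rows(cur(),[(*pose(-.09,.0037,.027,0),3),(*pose(-.045,.0037,.027,0),8)])
```

```text
25.875 [-0.12594377  0.00376685  0.02731311 -0.04634578] [0.32473726 0.93816873 0.06956561]
3 x 0.475,-0.067,-0.004,-0.001,-0.002,0.000 , -1
8 x 0.223,-0.031,0.000,0.000,0.000,0.000 , -1
```

Call:
send_rows(moves=[0.475,-0.066,0,0,0,0,-1,0.475,-0.066,0,0,0,0,-1,0.475,-0.066,0,0,0,0,-1,0.223,-0.031,0,0,0,0,-1,0.223,-0.031,0,0,0,0,-1])

```text
time: 26.5
ee_pos: [0.5558, -0.0764, -0.0262]
tcp_rot: [180.0, -0.0, 172.1]
wrist_force: [-1.1, 1.3, 1.0]
opening: 0.0855
grasp_force: 0.6
```

Call:
send_rows(moves=[0.223,-0.031,0,0,0,0,-1,0.223,-0.031,0,0,0,0,-1])

```text
time: 26.75
ee_pos: [0.567, -0.078, -0.026]
tcp_rot: [180.0, -0.0, 172.1]
wrist_force: [-1.7, 0.6, 0.2]
opening: 0.0853
grasp_force: 0.3
```

Run:
```python
from free import *
o=bot.get_obs();print(o["time"],inv(),o["wrist_force"],o["grasp_force"])
free_fit([-.03,.0035,.025,0,0],("scene",)); free_fit([-.03,.0035,.025,0,0])
```

```text
26.75 [-0.06720345  0.00377328  0.02745829 -0.01085823] [-1.65346192  0.60252321  0.21141652] 0.32648120087856114
[-32.   18.4  11.3] [0.2 0. ] 0.023 [('scene', 0.83)]
[-21.2  12.3  17.8] [ 74.5 -28.6] 1.413 [('scene', 0.6), ('top', 0.87)]
```

Call:
send_rows(moves=[0.223,-0.031,0,0,0,0,-1,0.223,-0.031,0,0,0,0,-1,0.223,-0.031,0,0,0,0,-1,0.223,-0.031,0,0,0,0,-1,0.12,-0.017,0,0,0,0,-1])

```text
time: 27.68
ee_pos: [0.5924, -0.0816, -0.0261]
tcp_rot: [180.0, -0.0, 172.1]
wrist_force: [-1.4, -0.5, 1.8]
opening: 0.0852
grasp_force: 0.8
```

Call:
send_rows(moves=[0.08,-0.011,0,0,0,0,-1,0,0,0,0,0,0,-1])

```text
time: 27.92
ee_pos: [0.5943, -0.0818, -0.0261]
tcp_rot: [180.0, 0.0, 172.1]
wrist_force: [-0.2, -0.5, 0.1]
opening: 0.0854
grasp_force: 0.0
```

Call:
send_rows(moves=[0.06,-0.008,0,0,0,0,-1,0,0,0,0,0,0,-1])

```text
time: 28.18
ee_pos: [0.5957, -0.082, -0.026]
tcp_rot: [180.0, -0.0, 172.1]
wrist_force: [-0.9, 0.1, -0.5]
opening: 0.0856
grasp_force: 0.0
```

Run:
```python
from free import *
o=bot.get_obs();print(o["time"],inv(),o["wrist_force"],o["grasp_force"])
for n in(("scene",),("top",)):
    x,f,p=fit("microplate",(.645,-.09,-.137),"seated",cams=n); d=x[:2]-PAD;print(n,d@EX[:2],d@EY[:2],np.degrees(x[2]-YAW),f,p)
```

```text
28.175 [-0.038323    0.00373974  0.02746605 -0.00180678] [-0.87743995  0.09813432 -0.47445694] 0.0
('scene',) 0.0012609320264967278 0.003515414257533967 -0.5448989225992371 0.04763573427918207 [0.97]
('top',) 0.03006669097395399 0.0043380439074896665 1.2766835046778817 2.548577325667109 [0.85]
```

Call:
send_rows(moves=[0.06,-0.008,0,0,0,0,-1,0,0,0,0,0,0,-1])

```text
time: 28.62
ee_pos: [0.5967, -0.0821, -0.0261]
tcp_rot: [180.0, -0.1, 172.1]
wrist_force: [-3.5, 0.8, 1.9]
opening: 0.0854
grasp_force: 1.7
```

Call:
send_rows(moves=[0.04,-0.006,0,0,0,0,-1,0,0,0,0,0,0,-1])

```text
time: 28.88
ee_pos: [0.5968, -0.0821, -0.0261]
tcp_rot: [180.0, -0.2, 172.1]
wrist_force: [-8.4, 2.7, 4.4]
opening: 0.0853
grasp_force: 4.2
```

Call:
send_rows(moves=[0.03,-0.004,0,0,0,0,-1,0,0,0,0,0,0,-1])

```text
time: 29.12
ee_pos: [0.5969, -0.082, -0.0262]
tcp_rot: [180.0, -0.2, 172.1]
wrist_force: [-12.7, 2.8, 5.7]
opening: 0.0853
grasp_force: 6.1
```

Back strip contact. Now retract, go round to the plate's right end, and push left with the outside of the left finger.

Run:
```python
from e import *
i=inv(); rows(cur(),[(*pose(-.055,i[1],.03,0),1),(*pose(-.055,i[1],.085,0),3),(*pose(.014,-.13,.085,0),7),(*pose(.014,-.13,.0275,0),4)])
```

```text
1 x -0.708,0.097,0.107,-0.006,-0.026,0.002 , -1
3 x 0.000,0.000,0.733,0.000,0.000,0.000 , -1
7 x 0.285,-0.812,0.000,0.000,0.000,0.000 , -1
4 x 0.000,0.000,-0.575,0.000,0.000,0.000 , -1
```

Call:
send_rows(moves=[-0.7,0.097,0.1,0,0,0,-1,0,0,0.733,0,0,0,-1,0,0,0.733,0,0,0,-1,0,0,0.733,0,0,0,-1,0.28,-0.812,0,0,0,0,-1,0.28,-0.812,0,0,0,0,-1,0.28,-0.812,0,0,0,0,-1,0.28,-0.812,0,0,0,0,-1])

```text
time: 30.12
ee_pos: [0.6094, -0.163, 0.0306]
tcp_rot: [180.0, -0.1, 172.0]
wrist_force: [0.6, -0.5, 0.3]
opening: 0.0853
grasp_force: 0.0
```

Call:
send_rows(moves=[0.28,-0.812,0,0,0,0,-1,0.28,-0.812,0,0,0,0,-1,0.28,-0.812,0,0,0,0,-1,0,0,-0.575,0,0,0,-1,0,0,-0.575,0,0,0,-1,0,0,-0.575,0,0,0,-1,0,0,-0.54,0,0,0,-1])

```text
time: 31.0
ee_pos: [0.63, -0.2215, -0.0265]
tcp_rot: [180.0, -0.1, 172.1]
wrist_force: [0.6, 0.3, 0.3]
opening: 0.0857
grasp_force: 0.0
```

Run:
```python
from free import *
o=bot.get_obs();print(o["time"],inv(),o["wrist_force"],o["grasp_force"])
for n in(("scene",),("top",)):
    x,f,p=fit("microplate",(.645,-.09,-.137),"seated",cams=n); d=x[:2]-PAD;print(n,d@EX[:2],d@EY[:2],np.degrees(x[2]-YAW),f,p)
```

```text
31.0 [ 0.01488204 -0.12968365  0.02700691 -0.05302184] [0.56456454 0.30202455 0.34314097] 0.0
('scene',) 0.004282924177772829 0.003110367935096142 2.850183556057855 1.2870935716058574 [0.96]
('top',) 0.0032135721446470587 0.0027426040190144086 0.004162085667372426 0.030089126559714796 [0.67]
```

Call:
send_rows(moves=[0.055,0.396,0,0,0,0,-1,0.027,0.198,0,0,0,0,-1,0.027,0.198,0,0,0,0,-1,0.027,0.198,0,0,0,0,-1])

```text
time: 31.7
ee_pos: [0.6339, -0.197, -0.025]
tcp_rot: [-180.0, 0.0, 172.1]
wrist_force: [-0.6, -0.9, 0.9]
opening: 0.0854
grasp_force: 0.6
```

Call:
send_rows(moves=[0.027,0.198,0,0,0,0,-1,0.027,0.198,0,0,0,0,-1])

```text
time: 31.95
ee_pos: [0.6352, -0.1873, -0.025]
tcp_rot: [-180.0, 0.0, 172.1]
wrist_force: [0.5, -0.9, 0.5]
opening: 0.0853
grasp_force: 0.6
```

Run:
```python
from free import *
o=bot.get_obs();print(o["time"],inv(),o["wrist_force"],o["grasp_force"])
x,f,p=fit("microplate",(.645,-.08,-.137),"seated",cams=("top",)); d=x[:2]-PAD;print(d@EX[:2],d@EY[:2],np.degrees(x[2]-YAW),f,p)
```

```text
31.95 [ 0.01530079 -0.09513738  0.02849838  0.00487269] [ 0.45921217 -0.87214578  0.54331791] 0.6232582032680511
0.0028253813532663095 0.013348278348677677 0.4993119698170844 0.09946742277630256 [0.83]
```

Call:
send_rows(moves=[0.027,0.198,0,0,0,0,-1,0.027,0.198,0,0,0,0,-1,0.011,0.079,0,0,0,0,-1])

```text
time: 32.42
ee_pos: [0.6368, -0.1752, -0.0252]
tcp_rot: [180.0, -0.0, 172.1]
wrist_force: [0.2, -1.5, 1.1]
opening: 0.0854
grasp_force: 0.4
```

Call:
send_rows(moves=[0.011,0.079,0,0,0,0,-1,0,0,0,0,0,0,-1])

```text
time: 32.67
ee_pos: [0.6368, -0.1739, -0.0252]
tcp_rot: [-180.0, -0.0, 172.1]
wrist_force: [-1.0, -2.7, -0.0]
opening: 0.0853
grasp_force: 1.7
```

Call:
send_rows(moves=[0.006,0.04,0,0,0,0,-1,0,0,0,0,0,0,-1])

```text
time: 32.92
ee_pos: [0.6367, -0.1739, -0.0251]
tcp_rot: [-179.9, -0.0, 172.0]
wrist_force: [-2.6, -7.4, 0.7]
opening: 0.0856
grasp_force: 3.9
```

Call:
send_rows(moves=[0.006,0.04,0,0,0,0,-1,0,0,0,0,0,0,-1])

```text
time: 33.17
ee_pos: [0.6367, -0.1739, -0.0251]
tcp_rot: [-179.8, -0.0, 172.0]
wrist_force: [-3.4, -11.1, 1.5]
opening: 0.0854
grasp_force: 6.1
```

Left strip contact. Back off, then check the pose.

Call:
send_rows(moves=[-0.11,-0.8,0,0,0,0,-1,0,0,0.75,0,0,0,-1,0,0,0.75,0,0,0,-1,0,0,0.75,0,0,0,-1])

```text
time: 33.67
ee_pos: [0.6351, -0.1914, 0.0333]
tcp_rot: [180.0, 0.1, 172.1]
wrist_force: [0.1, -0.3, 0.1]
opening: 0.085
grasp_force: 0.0
```

Run:
```python
from free import *
o=bot.get_obs();print(o["time"],inv(),o["wrist_force"])
for n in(("scene",),("top",),("top",)):
    x,f,p=fit("microplate",(.65,-.066,-.137),"seated",cams=n); d=x[:2]-PAD;print(n,d@EX[:2],d@EY[:2],np.degrees(x[2]-YAW),f,p)
i=inv(); rows(cur(),[(*pose(-.065,.027,.085,0),8),(*pose(-.065,.027,.0275,0),4),(*pose(-.043,.027,.0275,0),2)])
```

```text
33.675 [ 0.01567183 -0.09917497  0.08678275  0.07519979] [ 0.05436935 -0.25059413  0.08538618]
('scene',) 0.003494295710449323 0.028992212828810728 2.1485827991113777 0.6798554058494907 [0.67]
('top',) 0.0031829676762325193 0.027093753119151014 -0.27274534224877317 0.030566074784706444 [0.86]
('top',) 0.0029881341358470367 0.026951187435063983 -0.3577216053967181 0.044228796169630644 [0.97]
8 x -0.309,0.680,0.006,-0.000,-0.001,-0.000 , -1
4 x 0.000,0.000,-0.575,0.000,0.000,0.000 , -1
2 x 0.436,-0.060,0.000,0.000,0.000,0.000 , -1
```

Call:
send_rows(moves=[-0.31,0.68,0,0,0,0,-1,-0.31,0.68,0,0,0,0,-1,-0.31,0.68,0,0,0,0,-1,-0.31,0.68,0,0,0,0,-1,-0.31,0.68,0,0,0,0,-1,-0.31,0.68,0,0,0,0,-1,-0.31,0.68,0,0,0,0,-1,-0.31,0.68,0,0,0,0,-1])

```text
time: 34.98
ee_pos: [0.572, -0.0545, 0.0311]
tcp_rot: [180.0, -0.0, 172.1]
wrist_force: [0.0, -0.9, -0.2]
opening: 0.0851
grasp_force: 0.0
```

Call:
send_rows(moves=[0,0,-0.8,0,0,0,-1,0,0,-0.8,0,0,0,-1,0,0,-0.7,0,0,0,-1,0.43,-0.06,0,0,0,0,-1,0.4,-0.056,0,0,0,0,-1,0,0,0,0,0,0,-1])

```text
time: 35.72
ee_pos: [0.5947, -0.0587, -0.0257]
tcp_rot: [180.0, 0.1, 172.1]
wrist_force: [-0.2, 0.2, -0.3]
opening: 0.0855
grasp_force: 0.0
```

Call:
send_rows(moves=[0.12,-0.017,0,0,0,0,-1,0,0,0,0,0,0,-1])

```text
time: 35.98
ee_pos: [0.5965, -0.059, -0.0262]
tcp_rot: [180.0, 0.0, 172.1]
wrist_force: [-0.2, 0.1, -0.1]
opening: 0.0857
grasp_force: 0.0
```

Call:
send_rows(moves=[0.08,-0.011,0,0,0,0,-1,0,0,0,0,0,0,-1])

```text
time: 36.22
ee_pos: [0.5984, -0.0592, -0.0263]
tcp_rot: [180.0, -0.0, 172.1]
wrist_force: [0.1, 0.4, 0.5]
opening: 0.0856
grasp_force: 0.0
```

Call:
send_rows(moves=[0.04,-0.006,0,0,0,0,-1,0,0,0,0,0,0,-1])

```text
time: 36.48
ee_pos: [0.5993, -0.0594, -0.0264]
tcp_rot: [180.0, -0.0, 172.1]
wrist_force: [-0.5, -0.9, -0.7]
opening: 0.0854
grasp_force: 0.0
```

Run:
```python
from free import *
o=bot.get_obs();print(o["time"],inv(),o["wrist_force"])
```

```text
36.475 [-0.03781398  0.02667816  0.02708934 -0.00853339] [-0.5388463  -0.87987632 -0.745194  ]
```

Call:
send_rows(moves=[0.04,-0.006,0,0,0,0,-1,0,0,0,0,0,0,-1])

```text
time: 36.72
ee_pos: [0.5999, -0.0595, -0.0265]
tcp_rot: [180.0, -0.1, 172.1]
wrist_force: [-3.6, -0.1, 1.1]
opening: 0.0856
grasp_force: 1.3
```

Call:
send_rows(moves=[0.04,-0.006,0,0,0,0,-1,0,0,0,0,0,0,-1])

```text
time: 36.98
ee_pos: [0.6, -0.0594, -0.0266]
tcp_rot: [180.0, -0.1, 172.1]
wrist_force: [-7.6, 1.6, 3.6]
opening: 0.0855
grasp_force: 4.0
```

Call:
send_rows(moves=[0.03,-0.004,0,0,0,0,-1,0,0,0,0,0,0,-1])

```text
time: 37.22
ee_pos: [0.6001, -0.0594, -0.0266]
tcp_rot: [180.0, -0.2, 172.1]
wrist_force: [-11.5, 1.9, 6.7]
opening: 0.0851
grasp_force: 5.8
```

Run:
```python
from free import *
o=bot.get_obs();print(o["time"],inv(),o["wrist_force"])
i=inv(); rows(cur(),[(*pose(-.055,i[1],.03,0),1),(*pose(-.055,i[1],.085,0),3),(*pose(.02,-.105,.085,0),7),(*pose(.02,-.105,.0275,0),4)])
```

```text
37.225 [-0.03686334  0.02672499  0.02687141 -0.2248923 ] [-11.47433915   1.87867049   6.69802864]
1 x -0.710,0.098,0.123,-0.005,-0.026,0.002 , -1
3 x 0.000,0.000,0.733,0.000,0.000,0.000 , -1
7 x 0.321,-0.804,0.000,0.000,0.000,0.000 , -1
4 x 0.000,0.000,-0.575,0.000,0.000,0.000 , -1
```

Call:
send_rows(moves=[-0.71,0.098,0.1,0,0,0,-1,0,0,0.733,0,0,0,-1,0,0,0.733,0,0,0,-1,0,0,0.733,0,0,0,-1,0.31,-0.804,0,0,0,0,-1,0.31,-0.804,0,0,0,0,-1,0.31,-0.804,0,0,0,0,-1,0.31,-0.804,0,0,0,0,-1])

```text
time: 38.22
ee_pos: [0.6155, -0.1395, 0.0303]
tcp_rot: [180.0, -0.1, 172.0]
wrist_force: [-0.1, -0.9, 0.4]
opening: 0.0852
grasp_force: 0.0
```

Call:
send_rows(moves=[0.31,-0.804,0,0,0,0,-1,0.31,-0.804,0,0,0,0,-1,0.31,-0.804,0,0,0,0,-1,0,0,-0.575,0,0,0,-1,0,0,-0.575,0,0,0,-1,0,0,-0.575,0,0,0,-1,0,0,-0.54,0,0,0,-1,0,0,0,0,0,0,-1])

```text
time: 39.22
ee_pos: [0.6376, -0.1973, -0.0272]
tcp_rot: [180.0, -0.1, 172.1]
wrist_force: [0.0, 0.2, -0.0]
opening: 0.0854
grasp_force: 0.0
```

Run:
```python
from free import *
o=bot.get_obs();print(o["time"],inv(),o["wrist_force"])
for n in(("top",),("top",)):
    x,f,p=fit("microplate",(.65,-.066,-.137),"seated",cams=n); d=x[:2]-PAD;print(n,d@EX[:2],d@EY[:2],np.degrees(x[2]-YAW),f,p)
```

```text
39.225 [ 0.01917808 -0.10476425  0.0262782  -0.1441499 ] [ 0.01110053  0.18675121 -0.03408452]
('top',) 0.003401614674114724 0.027401833842238585 0.09647987529799378 0.03940195367487096 [0.8]
('top',) 0.0035211484475718637 0.026956421070337713 -0.1515037947846144 0.034021799058484244 [0.95]
```

Contact was at tool Y ≈ -0.0815, about 23 mm on.

Call:
send_rows(moves=[0.055,0.4,0.03,0,0,0,-1,0.055,0.4,0,0,0,0,-1,0,0,0,0,0,0,-1])

```text
time: 39.8
ee_pos: [0.6416, -0.1769, -0.0246]
tcp_rot: [180.0, 0.0, 172.2]
wrist_force: [-0.6, -0.4, 0.7]
opening: 0.0853
grasp_force: 0.0
```

Call:
send_rows(moves=[0.011,0.079,0,0,0,0,-1,0,0,0,0,0,0,-1])

```text
time: 40.05
ee_pos: [0.6415, -0.1761, -0.0249]
tcp_rot: [180.0, -0.0, 172.1]
wrist_force: [-0.7, -0.2, 0.2]
opening: 0.0853
grasp_force: 0.0
```

Call:
send_rows(moves=[0.006,0.04,0,0,0,0,-1,0,0,0,0,0,0,-1])

```text
time: 40.3
ee_pos: [0.6417, -0.1751, -0.0249]
tcp_rot: [180.0, -0.0, 172.1]
wrist_force: [-0.3, 0.6, -0.3]
opening: 0.0856
grasp_force: 0.0
```

Call:
send_rows(moves=[0.006,0.04,0,0,0,0,-1,0,0,0,0,0,0,-1])

```text
time: 40.55
ee_pos: [0.6417, -0.1746, -0.0248]
tcp_rot: [-180.0, -0.0, 172.1]
wrist_force: [-2.4, -3.6, -0.2]
opening: 0.0853
grasp_force: 1.9
```

Same contact as before, so the plate is snug on the left strip. A final light press, then clear off and verify.

Call:
send_rows(moves=[0.006,0.05,0,0,0,0,-1,0,0,0,0,0,0,-1])

```text
time: 40.8
ee_pos: [0.6416, -0.1745, -0.0247]
tcp_rot: [-179.8, -0.0, 172.0]
wrist_force: [-3.0, -9.3, 0.5]
opening: 0.0856
grasp_force: 4.9
```

Call:
send_rows(moves=[-0.03,-0.2,0,0,0,0,-1,-0.1,-0.7,0,0,0,0,-1,0,0,0.8,0,0,0,-1,0,0,0.8,0,0,0,-1,0,0,0.8,0,0,0,-1,-0.3,-0.8,0.5,0,0,0,-1,-0.3,-0.8,0.5,0,0,0,-1,0,0,0,0,0,0,-1])

```text
time: 41.8
ee_pos: [0.6234, -0.2377, 0.0616]
tcp_rot: [-180.0, 0.1, 171.9]
wrist_force: [0.3, -0.7, 0.3]
opening: 0.0855
grasp_force: 0.0
```

Run:
```python
from free import *
o=bot.get_obs();print(o["time"],inv(),o["wrist_force"])
for n in(("top",),("scene",),("top",)):
    x,f,p=fit("microplate",(.65,-.066,-.137),"seated",cams=n); d=x[:2]-PAD;print(n,d@EX[:2],d@EY[:2],np.degrees(x[2]-YAW),f,p)
for k in("vial_white","vial_brown","wash_bottle","marker"):
    c=bot.camera("scene"); print(k,[(round(d["p"],2),ray(c,d["pixel"],0).round(3)) for d in bot.landmark_of("scene",k)[:1]])
```

```text
41.8 [ 0.01047502 -0.14663971  0.11508691  0.07997894] [ 0.2727702  -0.68390052  0.25225533]
('top',) 0.0034738395781500494 0.026895833104618436 -0.27066964194470144 0.03318768292180222 [0.68]
('scene',) 0.00481185431065571 0.030068483000901997 4.277872020044106 0.3175108399524193 [0.71]
('top',) 0.0035065877264892666 0.02686654572071829 -0.10507742368342943 0.03173636229033145 [0.83]
vial_white [(0.62, array([0.426, 0.181, 0.   ]))]
vial_brown [(0.96, array([0.418, 0.122, 0.   ]))]
wash_bottle [(0.68, array([0.454, 0.275, 0.   ]))]
marker [(0.94, array([ 0.787, -0.105,  0.   ]))]
```

```bash
python3 -c "
from workcell import bot
print(bot.job_done())"
```

```text
the job is handed in; nothing more can be done
None
```

The plate was flipped wells-up onto the light pad and pushed into the corner, and the job was handed in at about 42 s; contact forces of about 10 N showed it stopped against both the back and left strips. The first tip-up slipped and the plate fell back onto the bench before the second succeeded, and wrist force peaked at about 56 N. The vials, wash bottle and marker were not touched.

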